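Demould soil-cement prisms and roll them onto the draining rack

ROBOT

A 6-joint arm with a two-finger parallel gripper is mounted at the origin on a cart in front of the work surface, level with it; the furniture and walls round the work are solid. World frame = base frame: x ahead of the robot, y to its left, z up, the work surface at z = 0. Lengths are in m, angles in rad, forces in N, time in s.
With the tool pointing down it reaches from about 0.3 to 0.875 m from the base axis. Payload 6.4 kg.
Tool frame: the origin (TCP) lies at the very end of the fingers, on their centre line; the grasp point (between the pads) lies 19 mm behind it (ctrl.hold_point_z is the distance from the TCP to the grasp point, in m); y points along the fingers, x is the direction in which the jaws open and shut, and the axes are right-handed (so a half turn about y gives the same grasp; the last joint's range is limited). The gripper opens to 85 mm and grips with 20 to 120 N. Pads are 22 mm wide; open, the fingers measure 114 mm over their backs; the gripper's body (76 mm by 85 mm) begins 54 mm behind the grasp point. The pads swing forward as they close: fully open they stand 13 mm farther back than shut.
Start: joints at [1.116, 0.181, 1.607, -0, 1.354, -0.206], TCP at [0.142, 0.557, 0.231] pointing down, gripper open.
Joint ranges: [-2.99, 2.99], [-0.89, 2.07], [0.3, 2.58], [-1.14, 4.28], [0, 2.63], [-3.12, 3.12]. Speed limits (rad/s): [2.57, 2.57, 3.01, 3.14, 3.14, 3.14].

INTERFACE

Orientations are given as a unit quaternion [w, x, y, z].
In Python, from bench import ctrl, imaging gives the robot as it stands.
- The arm moves only by the shell command python3 -m jog 'ROWS'. ROWS is JSON, a list of rows, each a list of 3 entries, a list of its own where there are three numbers: the shift along the tool's x, y, z in cm, then the turn, a rotation vector about the tool's x, y, z in rad, then the finger opening in cm, from 0 to 8.54. A call has 1 to 12 rows; each row shifts and turns the pose as measured when the row begins, along the tool's axes as they then stand; what a row does not reach is not made up. A row lasts 1/12 s, in which the tool goes at most 41.7 mm and 7.16 degrees, less where a joint would pass 70% of its speed; a pose out of reach is approached as far as the arm can. A call is refused whole if a number of a shift passes 4.17 or a number of a turn 0.125, either way. A call with a gripper value outside its range is refused whole. The fingers move at their own pace and stop on an object; the grip force is fixed at half the most. Time passes only in rows, so rows that do not move let the fingers close. It gives the time, the measured TCP pose, the force and the opening at its end, in the units of the state.
- ctrl.get_obs(): the state, without advancing time (a new reading comes with each control period).
- imaging.camera(name): name is "scene" or "top"; returns a dict with "frame" (480x640x3 uint8, red, green, blue), "depth" (480x640 float32, m along the optical axis (not along the pixel's ray), 0 where there is no reading), "K" (3x3 intrinsics, pixels), "R" (3x3) and "t" (3): a world point X has camera coordinates R X + t. Camera axes: x right, y down, z forward; pixel columns grow to the right and rows downward; lengths in m; the calibration is good to about 2 mm. A picture is of the moment at which its call begins.
- ctrl.hand_in(): hands the job in, once; it reports no verdict.
The state is a dict: "time_s": time; "q": joint angles; "dq": joint speeds; "joint_efforts": joint torques, N m; "eef_pos": TCP position; "eef_rot": TCP orientation; "wrist_force": force on the tool from outside, world axes, zero at the start; "torque": the same for the moment, N m; "opening": opening from 0.0 (shut) to 1.0 (fully open).
Only numpy, scipy, OpenCV 4.12 (cv2) and the standard library are available. Lean on these libraries where they do the work, as an engineer would, in place of code of your own. Each camera call takes 0.05 s, during which the arm holds its last target. There are 200 camera calls.

TASK

Demould the soil-cement prisms for testing. Lift the cover off the mould by its handle and lay it flat on the bench away from the mould; then take every prism out, stand it on the bench along the draining rack's front rail as it came out, and tip it over that rail by pushing it high up, so that it rolls onto its side rather than being turned in the air. In the end every prism lies wholly on the rack in a bay of its own between the wire separators, square across the bars, dark struck face to the side (either side), and the cover lies flat and square on the empty mould again; do not disturb the wash bottle, the small beaker or the timer.

Things in the scene. Friction and masses are not known exactly. Their poses are not given: they have to be found in the camera images.
- mould: fixed three-gang mould of bare grey metal, 207 x 179 x 49 mm (x, y, z); origin at the centre of its underside, z up. Open cavities 43 x 163 mm, long side along y, at x = -70, 0, +70 mm. All walls along y (27 mm thick between cavities, 12 mm outside) are cut down to the floor from y = -23 to +23 mm: finger notches, to grip a prism by its long sides at mid-length
- cavity1 (a point): centre of the middle cavity's floor, 8 mm above the bench; the cavities are 41 mm deep (a prism fits with 1.5 mm play all round and lies 1 mm below the rim); axes as the mould's
- cover: loose cover plate of grey plastic, 207 x 179 x 6 mm (x, y, z), 0.3 kg, on the mould's top at the start, axes parallel to the mould's. Origin at the centre of its underside. Black bow handle on top: a bar 16 mm wide (x), 100 mm long (y), 12 mm high, its underside 28 mm above the plate, on posts 12 mm thick at y = -44 and +44 mm; fingers can straddle the bar in the middle
- cover_handle (a point): centre of the handle bar, 40 mm above the cover's underside; axes as the cover's. There is free bench to lay the cover on to the left (+y) of the mould and the rack, near the front (around x = 0.46, centre 0.21 to 0.22 m beyond the origin of the left one of the two); farther left stand a balance and other things
- rack: fixed low steel draining rack, 215 x 184 mm (x, y); origin at the centre of its underside, z up, -x is its front, facing the robot. Rails along y at front and back, 6 mm high; round bars along x between them, tops also 6 mm high, none of them within |y| < 9 mm. Three bays for prisms lying across the bars (long axis along y), centred at x = -72, -2, +68 mm; the front bay is open to the front
- rack_mid (a point): middle of the rack at the height of the bar tops (6 mm above the bench); axes as the rack's. Bent-wire separators, small hoops 18 mm long (x), 5 mm thick and 14 mm high, stand on the bars at x = -37 and +33 mm, y = -62 and +62 mm of this point, between the bays, and single pins of that height at x = +98 mm behind the last
- rack_front (a point): middle of the upper front edge of the front rail, 6 mm above the bench; axes as the rack's. A prism standing against the rail, pushed high on its front side, pivots on this edge (it must pass about 60 degrees) and lands with about 8 mm jutting out in front; it must then be moved in. If it stays leaning on the rail, a push low down slides it on
- prism1: soil-cement test prism, a sandy block 40 x 160 x 40 mm (x, y, z), about 0.5 kg. Origin at its centre; y is its long axis; +z is the normal of its struck (trowelled) face, dark brown and speckled; the other faces are pale. Starts in a mould cavity, struck face up. May be absent (None from the start): two or three are there
- prism2: soil-cement test prism, a sandy block 40 x 160 x 40 mm (x, y, z), about 0.5 kg. Origin at its centre; y is its long axis; +z is the normal of its struck (trowelled) face, dark brown and speckled; the other faces are pale. Starts in a mould cavity, struck face up. May be absent (None from the start): two or three are there
- prism3: soil-cement test prism, a sandy block 40 x 160 x 40 mm (x, y, z), about 0.5 kg. Origin at its centre; y is its long axis; +z is the normal of its struck (trowelled) face, dark brown and speckled; the other faces are pale. Starts in a mould cavity, struck face up. May be absent (None from the start): two or three are there
- wash_bottle: white plastic wash bottle with red cap and bent spout, 67 x 111 x 238 mm, loose; origin at the centre of its underside (bystander: leave it where it stands)
- beaker_4: small glass beaker, 76 x 85 x 90 mm, loose; origin at the centre of its underside (bystander: leave it where it stands)
- timer: small white digital timer, 26 x 60 x 62 mm, loose; origin at the centre of its underside (bystander: leave it where it stands)

How it is judged:
By the outcome, as a careful person would: the job done as asked, in the order asked, and still so for the second after the job is handed in, with the robot touching nothing.
Of prism1, prism2, prism3 only 2 to 3 are there at a start; the rules pass over those that are not, and their reading is None.
At some moment in a run one of prism1, prism2, prism3, cover may be knocked a few centimetres aside while the robot is not near it.
Once in a run the grip may slacken for a moment while it holds something.
It also fails if it takes over 210 s, if anything falls off the work surface, if the arm or the gripper's body presses on something with over 40 N, if the wrist force passes 120 N, or if a joint passes its speed limit or range.

## Working session

There is one attempt and no reset: what is moved stays moved. The work goes in short steps, Python scripts to look and compute and a shell command to move; the robot and the scene stay as the last step left them, time stands still between calls to the robot, and variables do not carry over. Pictures are saved under pics/ and viewed, about 12 in all and at most 16, crops included, and the job is handed in when it is done.

```bash
ls; mkdir -p pics
cat > h.py <<'E'
import numpy as np, cv2, json
from scipy.spatial.transform import Rotation as Rn
from bench import ctrl, imaging
def snap(name,fn=None,crop=None,scale=1):
    c=imaging.camera(name); f=c["frame"]
    if fn:
        g=f[...,::-1]
        if crop: g=g[crop[1]:crop[3],crop[0]:crop[2]]
        cv2.imwrite("pics/"+fn,cv2.resize(g,None,fx=scale,fy=scale,interpolation=cv2.INTER_CUBIC))
    return c
def w(c,u,v,z=None):
    "pixel->world, by depth or on plane z"
    K,R,t=map(np.array,(c["K"],c["R"],c["t"]))
    r=R.T@np.linalg.inv(K)@[u,v,1]; o=-R.T@t
    s=c["depth"][int(round(v)),int(round(u))] if z is None else (z-o[2])/r[2]
    return o+s*r
def cloud(c):
    K,R,t=map(np.array,(c["K"],c["R"],c["t"])); d=c["depth"]
    v,u=np.mgrid[:d.shape[0],:d.shape[1]]
    P=np.stack([u,v,np.ones_like(u)],-1)@np.linalg.inv(K).T*d[...,None]
    return (P-t)@R
def st():
    o=ctrl.get_obs(); R=Rn.from_quat(np.roll(o["eef_rot"],-1))
    return o,np.array(o["eef_pos"]),R
def to(p,yaw=None,tilt=None):
    "shift in tool axes (cm) to reach world p; turn to point down with tool-x at yaw"
    o,e,R=st(); print("pos",e.round(4),"shift cm",(R.inv().apply(np.array(p)-e)*100).round(2), "t",o["time_s"],"open",round(o["opening"],3),"F",np.round(o["wrist_force"],1))
    M=R.as_matrix(); print("tool x",M[:,0].round(3),"z",M[:,2].round(3))
    if yaw is not None:
        x=np.array([np.cos(yaw),np.sin(yaw),0]);z=np.array([0,0,-1.]);
        T=Rn.from_matrix(np.stack([x,np.cross(z,x),z],1)); print("rotvec",(R.inv()*T).as_rotvec().round(4))
E
python3 - <<'E'
from h import *
a=snap("top","t0.png"); b=snap("scene","s0.png")
print(ctrl.hold_point_z); to([0.5,0,0.2],0)
for c in (a,b): print(c["K"],c["R"],c["t"])
E
```

```text
pics
0.0187
pos [0.1413 0.5568 0.2305] shift cm [-45.13   3.1  -48.47] t 0.1 open 1.0 F [ 0.3 -0.  -1.1]
tool x [ 0.246  0.969 -0.002] z [-0.969  0.246  0.   ]
rotvec [-1.3159  1.0251  1.0227]
[[602.591817     0.         318.45998108]
 [  0.         602.591817   237.87456992]
 [  0.           0.           1.        ]] [[-0.00238353 -0.99999267  0.00299605]
 [-0.9905944   0.00195121 -0.13681711]
 [ 0.13681026 -0.00329398 -0.99059179]] [-0.03303788  0.52686421  1.76977963]
[[491.45064965   0.         326.94414012]
 [  0.         491.45064965 242.34350764]
 [  0.           0.           1.        ]] [[ 0.8135159  -0.58121168  0.01961795]
 [-0.4165717  -0.60594631 -0.6777146 ]
 [ 0.40578307  0.54315932 -0.7350633 ]] [-0.43237901  0.25835781  1.16231223]
```

View pics/t0.png

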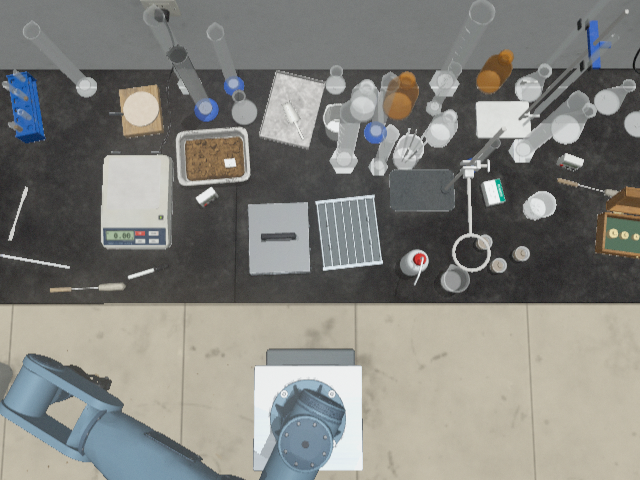

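View pics/s0.png

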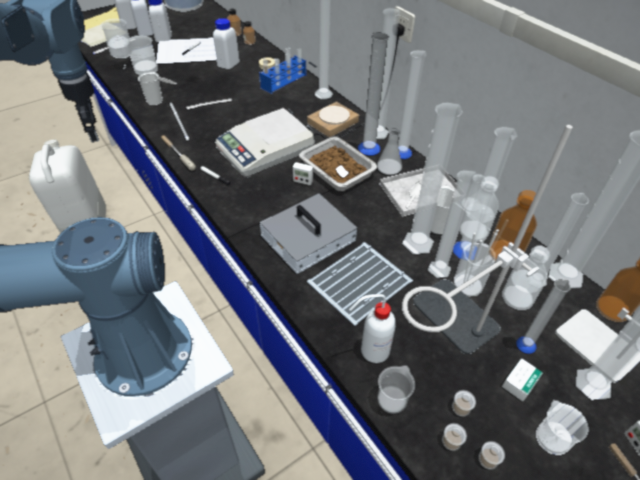

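Run:
```python
s=open('h.py').read()
s=s.replace('T=Rn.from_matrix(np.stack([x,np.cross(z,x),z],1))','T=Rn.from_matrix(np.stack([x,z,np.cross(x,z)],1))')
open('h.py','w').write(s)
from h import *
c=snap("top","t1.png",(230,180,480,300),3.2); P=cloud(c)
def rect(m,z0,z1,box):
    k=(P[...,2]>z0)&(P[...,2]<z1)&(P[...,0]>box[0])&(P[...,0]<box[1])&(P[...,1]>box[2])&(P[...,1]<box[3])
    print(m,k.sum(),P[k].mean(0).round(4),cv2.minAreaRect((P[k][:,:2]*1000).astype(np.float32)))
print(w(c,279,238),w(c,350,232),w(c,206,197),w(c,413,262))
rect("cover",.04,.07,(.3,.75,0.0,.25))
rect("handle",.08,.11,(.3,.75,0.0,.25))
d=snap("scene","s1.png",(230,180,430,340),3.5); P=cloud(d)
rect("coverS",.045,.07,(.3,.75,0.0,.25)); rect("handleS",.08,.11,(.3,.75,0.0,.25))
to([.5,0,.2],0)
```

```text
[0.52347798 0.08261577 0.05920332] [ 0.55102481 -0.13141695 -0.00847839] [0.64705158 0.30093021 0.06112211] [ 0.44213003 -0.29694403  0.15436073]
cover 3925 [0.531  0.0906 0.0545] ((587.0728759765625, 122.97926330566406), (330.58758544921875, 243.08505249023438), 1.8914486169815063)
handle 195 [0.5272 0.0842 0.0937] ((527.9110107421875, 84.11727905273438), (16.584613800048828, 99.38470458984375), 1.9868407249450684)
coverS 3142 [0.52   0.0831 0.0545] ((589.265625, 101.58943176269531), (366.46673583984375, 214.48419189453125), 12.862406730651855)
handleS 185 [0.5232 0.0802 0.0923] ((524.7128295898438, 84.26487731933594), (17.622291564941406, 101.76215362548828), 2.0181779861450195)
pos [0.1414 0.557  0.2308] shift cm [-45.15   3.11 -48.47] t 0.2 open 1.002 F [ 0.3 -0.2  0.4]
tool x [ 0.246  0.969 -0.001] z [-0.969  0.246  0.   ]
rotvec [ 5.000e-04  1.322e+00 -1.000e-03]
```

View pics/t1.png

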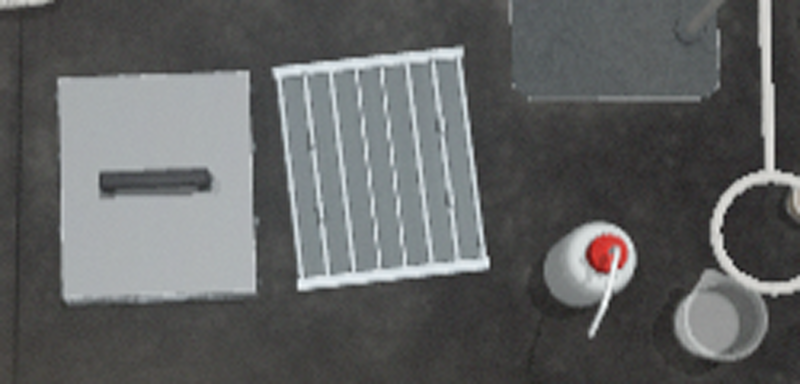

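```bash
python3 - <<'E'
from h import *
c=imaging.camera("top")
p=[w(c,230+u/3.2,180+v/3.2,.006)[:2] for u,v in [(273,69),(463,48),(488,268),(299,290)]]
p=np.array(p); print(p.round(4)); m=p.mean(0); ex=(p[0]+p[1]-p[2]-p[3]); ey=(p[0]+p[3]-p[1]-p[2])
print(m.round(4),np.degrees(np.arctan2(ex[1],ex[0])),np.degrees(np.arctan2(-ey[0],ey[1])),np.linalg.norm(ex)/2,np.linalg.norm(ey)/2)
E
python3 -m jog '[[[0,0,-4.1],[0,0.08,0],8.5],[[0,0,-4.1],[0,0.08,0],8.5],[[0,0,-4.1],[0,0.08,0],8.5],[[0,0,-4.1],[0,0.08,0],8.5],[[0,0,-4.1],[0,0.08,0],8.5],[[0,0,-4.1],[0,0.08,0],8.5],[[0,0,-4.1],[0,0.08,0],8.5],[[0,0,-4.1],[0,0.08,0],8.5]]'
python3 -m jog '[[[0,0,-4.1],[0,0.08,0],8.5],[[0,0,-4.1],[0,0.08,0],8.5],[[0,0,-4.1],[0,0.08,0],8.5],[[0,0,-4.1],[0,0.08,0],8.5],[[0,0,-4.1],[0,0.08,0],8.5],[[0,0,-4.1],[0,0.08,0],8.5],[[0,0,0],[0,0,0],8.5]]'
python3 -c "
from h import *
to([.5265,.084,.15],np.radians(2))"
```

```text
[[ 0.6436 -0.0249]
 [ 0.6639 -0.2077]
 [ 0.4514 -0.2282]
 [ 0.4309 -0.0491]]
[ 0.5475 -0.1275] 6.0000784378336895 6.4220667348457265 0.21376832129804665 0.18210789669711108
time_s: 0.92
eef_pos: [0.4195, 0.3948, 0.2294]
eef_rot: [0.669, -0.667, -0.232, 0.233]
wrist_force: [0.1, 1.3, 0.8]
opening: 0.998
time_s: 1.5
eef_pos: [0.5329, 0.1672, 0.228]
eef_rot: [-0.705, 0.705, 0.055, -0.055]
wrist_force: [0.6, 0.2, -0.1]
opening: 0.996
pos [0.5329 0.1672 0.228 ] shift cm [-1.92  7.8  -8.12] t 1.5 open 0.996 F [ 0.6  0.2 -0.1]
tool x [ 0.988  0.155 -0.   ] z [-0.155  0.988 -0.   ]
rotvec [ 1.000e-04  1.204e-01 -0.000e+00]
```

```bash
python3 -m jog '[[[0,0,0],[0,0.12,0],8.5],[[-0.31,2,-2.8],[0,0,0],6],[[-0.31,2,-2.8],[0,0,0],6],[[-0.31,2,-2.7],[0,0,0],6],[[0,2,0],[0,0,0],6],[[0,0,0],[0,0,0],6]]'
python3 -c "
from h import *
to([.5265,.084,.07],np.radians(2))"
```

```text
time_s: 2.0
eef_pos: [0.5285, 0.0787, 0.1473]
eef_rot: [0.707, -0.707, -0.012, 0.008]
wrist_force: [-0.9, 0.7, -0.7]
opening: 0.707
pos [0.5285 0.0787 0.1473] shift cm [-0.23  7.73  0.52] t 2.0 open 0.707 F [-0.9  0.7 -0.7]
tool x [1.    0.029 0.006] z [-0.029  1.     0.001]
rotvec [-0.0012 -0.0056  0.0057]
```

```bash
python3 -m jog '[[[-0.1,1.5,0.26],[0,0,0.006],5],[[-0.1,1.5,0.26],[0,0,0],5],[[0,1.5,0],[0,0,0],5],[[0,1.5,0],[0,0,0],5],[[0,1.2,0],[0,0,0],5],[[0,0.5,0],[0,0,0],5],[[0,0,0],[0,0,0],5]]'
python3 -c "
from h import *
to([.5265,.084,.07],np.radians(2))"
python3 -m jog '[[[0,0,0],[0,0,0],0],[[0,0,0],[0,0,0],0],[[0,0,0],[0,0,0],0],[[0,0,0],[0,0,0],0],[[0,0,0],[0,0,0],0],[[0,0,0],[0,0,0],0]]'
python3 -m jog '[[[0,-1,0],[0,0,0],0],[[0,-1,0],[0,0,0],0],[[0,-1,0],[0,0,0],0],[[0,-1.5,0],[0,0,0],0],[[0,-1.5,0],[0,0,0],0],[[0,-1.5,0],[0,0,0],0],[[0,-1.5,0],[0,0,0],0],[[0,0,0],[0,0,0],0]]'
python3 -c "
from h import *
to([.46,.30,.14],np.radians(2))"
```

```text
time_s: 2.58
eef_pos: [0.5293, 0.0878, 0.0723]
eef_rot: [0.708, -0.706, -0.013, 0.011]
wrist_force: [0.3, 0.4, -0.1]
opening: 0.586
pos [0.5293 0.0878 0.0723] shift cm [-0.29  0.23 -0.37] t 2.5833 open 0.586 F [ 0.3  0.4 -0.1]
tool x [0.999 0.034 0.004] z [-0.034  0.999  0.002]
rotvec [-0.0016 -0.0008  0.0041]
time_s: 3.08
eef_pos: [0.5308, 0.0885, 0.0753]
eef_rot: [0.708, -0.706, -0.015, 0.01]
wrist_force: [-0.6, 0.6, -3.2]
opening: 0.168
time_s: 3.75
eef_pos: [0.5298, 0.0881, 0.1751]
eef_rot: [0.708, -0.706, -0.015, 0.01]
wrist_force: [1.8, -1.3, -2.9]
opening: 0.17
pos [0.5298 0.0881 0.1751] shift cm [-6.26  3.49 21.41] t 3.75 open 0.17 F [ 1.8 -1.3 -2.9]
tool x [0.999 0.035 0.008] z [-0.035  0.999  0.001]
rotvec [-0.0014  0.      0.008 ]
```

```bash
python3 -m jog '[[[-0.4,0,1.5],[0,0,0],0],[[-0.9,0,3],[0,0,0],0],[[-0.9,0,3],[0,0,0],0],[[-0.9,0,3],[0,0,0],0],[[-0.9,0,3],[0,0,0],0],[[-0.9,0,3],[0,0,0],0],[[-0.9,0,3],[0,0,0],0],[[-0.4,0,1.5],[0,0,0],0],[[0,0,0],[0,0,0],0]]'
python3 -c "
from h import *
to([.46,.30,.03],np.radians(2))"
```

```text
time_s: 4.5
eef_pos: [0.4596, 0.3024, 0.1778]
eef_rot: [0.708, -0.706, -0.016, 0.004]
wrist_force: [0.3, -0.7, -2.7]
opening: 0.172
pos [0.4596 0.3024 0.1778] shift cm [-0.22 14.78 -0.26] t 4.5 open 0.172 F [ 0.3 -0.7 -2.7]
tool x [0.999 0.028 0.017] z [-0.028  1.     0.001]
rotvec [-0.0013 -0.0068  0.0168]
```

Slight tilt about tool z; correct and lower.

```bash
python3 -m jog '[[[0,2,0],[0,-0.006,0.017],0],[[0,2.5,0],[0,0,0],0],[[0,2.5,0],[0,0,0],0],[[0,2.5,0],[0,0,0],0],[[0,2,0],[0,0,0],0],[[0,1.2,0],[0,0,0],0],[[0,0.8,0],[0,0,0],0],[[0,0.5,0],[0,0,0],0],[[0,0,0],[0,0,0],0]]'
python3 -c "
from h import *
to([.46,.30,.027],np.radians(2))"
```

```text
time_s: 5.25
eef_pos: [0.4625, 0.3004, 0.0339]
eef_rot: [0.707, -0.707, -0.015, 0.011]
wrist_force: [-0.9, 0.1, -2.7]
opening: 0.17
pos [0.4625 0.3004 0.0339] shift cm [-0.25  0.69 -0.03] t 5.25 open 0.17 F [-0.9  0.1 -2.7]
tool x [0.999 0.037 0.005] z [-0.037  0.999  0.001]
rotvec [-0.0009  0.0022  0.0049]
```

```bash
python3 -m jog '[[[0,0.4,0],[0,0,0],0],[[0,0.3,0],[0,0,0.004],0],[[0,0.2,0],[0,0,0],0],[[0,0,0],[0,0,0],0]]'; python3 -m jog '[[[0,0,0],[0,0,0],5],[[0,0,0],[0,0,0],5],[[0,0,0],[0,0,0],5],[[0,0,0],[0,0,0],5],[[0,-2,0],[0,0,0],5],[[0,-3,0],[0,0,0],5],[[0,-4,0],[0,0,0],5.5],[[0,-4,0],[0,0,0],5.5],[[0,-4,-4],[0,0,0],5.5],[[0,0,-4],[0,0,0],5.5],[[0,0,0],[0,0,0],5.5]]'
python3 - <<'E'
from h import *
to([.46,.30,.027],np.radians(2))
c=snap("top","t2.png",(190,170,400,300),3.8); P=cloud(c)
E
```

```text
time_s: 5.58
eef_pos: [0.465, 0.3006, 0.0268]
eef_rot: [0.708, -0.706, -0.015, 0.011]
wrist_force: [-0.2, -0.3, -2.5]
opening: 0.175
time_s: 6.5
eef_pos: [0.4689, 0.2311, 0.1973]
eef_rot: [0.708, -0.706, -0.02, 0.01]
wrist_force: [-0.1, 0.3, -0.5]
opening: 0.641
pos [0.4689 0.2311 0.1973] shift cm [-0.82 17.04  6.88] t 6.5 open 0.641 F [-0.1  0.3 -0.5]
tool x [0.999 0.042 0.013] z [-0.042  0.999  0.003]
rotvec [-0.0026  0.0071  0.0134]
```

View pics/t2.png

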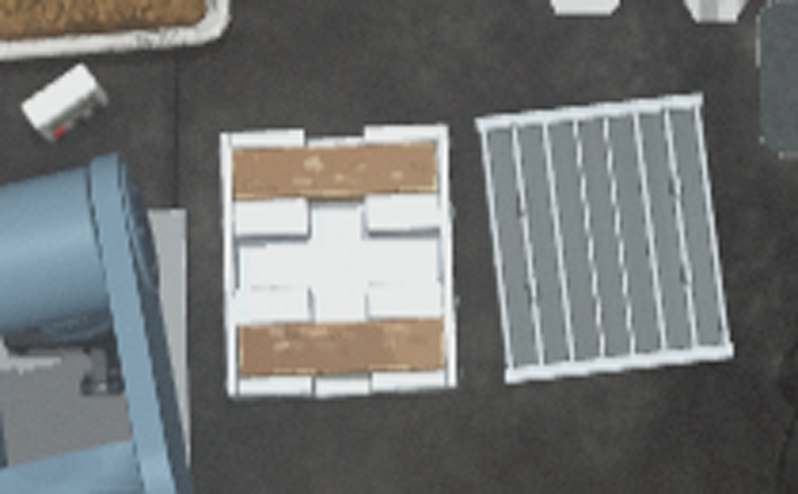

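Run:
```python
from h import *
c=imaging.camera("top")
def q(name,pts,z):
    p=np.array([w(c,190+(u+.5)/3.8-.5,170+(v+.5)/3.8-.5,z)[:2] for u,v in pts]); m=p.mean(0); ex=(p[0]+p[1]-p[2]-p[3]); ey=(p[0]+p[3]-p[1]-p[2])
    print(name,m.round(4),np.degrees(np.arctan2(ex[1],ex[0])).round(2),np.degrees(np.arctan2(-ey[0],ey[1])).round(2),np.linalg.norm(ex)/2,np.linalg.norm(ey)/2)
q("mould",[(221,133),(447,126),(456,387),(230,396)],.049)
q("pf",[(239,325),(443,320),(445,373),(241,376)],.048)
q("pb",[(233,149),(436,143),(438,193),(235,199)],.048)
q("rack",[(477,120),(701,96),(732,354),(507,382)],.006)
P=cloud(c)
for n,b in (("f",(.4,.5)),("b",(.55,.65))):
    k=(abs(P[...,2]-.045)<.012)&(P[...,0]>b[0])&(P[...,0]<b[1])&(P[...,1]>.01)&(P[...,1]<.17)
    f=c["frame"].astype(int); k&=(f[...,0]-f[...,2]>25)
    print(n,k.sum(),P[k].mean(0).round(4),cv2.minAreaRect((P[k][:,:2]*1000).astype(np.float32)))
k=(abs(P[...,2]-.003)<.012)&(P[...,0]>.4)&(P[...,0]<.7)&(P[...,1]>-.25)&(P[...,1]<-.01)&(c["frame"].astype(int).min(-1)>85)
print("rack",cv2.minAreaRect((P[k][:,:2]*1000).astype(np.float32)))
to([.456,.082,.12],np.radians(1.8))
```

```text
mould [0.5252 0.0841] 2.33 1.93 0.2072501980363 0.17696792425436
pf [0.4553 0.081 ] 2.55 1.01 0.040728869284867145 0.15893098955210688
pb [0.5957 0.087 ] 2.65 1.61 0.04001184654459627 0.15987697842330406
rack [ 0.5489 -0.1265] 6.1 6.55 0.2123460680016751 0.18174006746629917
f 660 [0.4565 0.0861 0.0475] ((456.9538269042969, 85.9939193725586), (38.98271179199219, 149.68179321289062), 1.9746488332748413)
b 684 [0.5957 0.0896 0.0474] ((597.0298461914062, 90.22381591796875), (40.62581253051758, 158.1138153076172), 2.3947267532348633)
rack ((564.4573364257812, -119.14337921142578), (249.32974243164062, 194.40780639648438), 5.798043251037598)
pos [0.4689 0.2345 0.1971] shift cm [ -2.03   7.6  -15.23] t 6.6 open 0.642 F [-0.4 -0.3 -0.1]
tool x [0.999 0.042 0.014] z [-0.042  0.999  0.005]
rotvec [-0.0055  0.0104  0.0138]
```

```bash
python3 -m jog '[[[-0.2,0,-1.5],[-0.005,0.006,0.014],5.8],[[-0.4,1,-3.2],[0,0,0],5.8],[[-0.4,2,-3.4],[0,0,0],5.8],[[-0.4,2,-3.4],[0,0,0],5.8],[[-0.4,2,-3.2],[0,0,0],5.8],[[0,0.7,-0.5],[0,0,0],5.8],[[0,0,0],[0,0,0],5.8]]'
python3 -c "
from h import *
to([.4555,.0814,.07],np.radians(2.1))"
```

```text
time_s: 7.18
eef_pos: [0.4557, 0.084, 0.1156]
eef_rot: [0.709, -0.705, -0.015, 0.015]
wrist_force: [-0.6, -0.2, -0.2]
opening: 0.679
pos [0.4557 0.084  0.1156] shift cm [-0.04  4.56 -0.28] t 7.1833 open 0.679 F [-0.6 -0.2 -0.2]
tool x [0.999 0.044 0.   ] z [-0.044  0.999  0.005]
rotvec [-0.0053  0.0071  0.0002]
```

```bash
python3 -m jog '[[[0,2,-0.25],[-0.005,0.005,0],5.8],[[0,2,0],[0,0,0],5.8],[[0,1,0],[0,0,0],5.8],[[0,0,0],[0,0,0],5.8]]'
python3 -c "
from h import *
to([.4555,.0814,.013],np.radians(2.1))"
```

```text
time_s: 7.52
eef_pos: [0.4573, 0.0857, 0.0647]
eef_rot: [0.708, -0.706, -0.014, 0.014]
wrist_force: [-0.2, -0.2, -0.2]
opening: 0.679
pos [0.4573 0.0857 0.0647] shift cm [-0.2   5.17 -0.43] t 7.5167 open 0.679 F [-0.2 -0.2 -0.2]
tool x [0.999 0.04  0.001] z [-0.04   0.999  0.002]
rotvec [-0.0018  0.0031  0.001 ]
```

```bash
python3 -m jog '[[[-0.1,1,-0.3],[-0.002,0.003,0],5.8],[[-0.1,1.2,-0.2],[0,0,0],5.8],[[0,1.2,0],[0,0,0],5.8],[[0,1,0],[0,0,0],5.8],[[0,0.6,0],[0,0,0],5.8],[[0,0,0],[0,0,0],5.8]]'
python3 -c "
from h import *
to([.4555,.0814,.013],np.radians(2.1))"
```

```text
time_s: 8.02
eef_pos: [0.4591, 0.0842, 0.0148]
eef_rot: [-0.707, 0.707, 0.017, -0.012]
wrist_force: [-0.0, 0.5, -0.5]
opening: 0.682
pos [0.4591 0.0842 0.0148] shift cm [-0.37  0.18 -0.27] t 8.0167 open 0.682 F [-0.   0.5 -0.5]
tool x [0.999 0.042 0.007] z [-0.042  0.999 -0.   ]
rotvec [0.0005 0.0057 0.0071]
```

```bash
python3 -m jog '[[[-0.35,0.1,-0.2],[0,0.005,0.007],5.8],[[0,0,0],[0,0,0],5],[[0,0,0],[0,0,0],0],[[0,0,0],[0,0,0],0],[[0,0,0],[0,0,0],0],[[0,0,0],[0,0,0],0],[[0,0,0],[0,0,0],0]]'
python3 -m jog '[[[0,-0.6,0],[0,0,0],0],[[0,-0.8,0],[0,0,0],0],[[0,-1,0],[0,0,0],0],[[0,-1,0],[0,0,0],0],[[0,-1,0],[0,0,0],0],[[0,-1.5,0],[0,0,0],0],[[0,-2,0],[0,0,0],0],[[0,-2,0],[0,0,0],0],[[0,0,0],[0,0,0],0]]'
python3 -c "
from h import *
to([.418,-.141,.12],np.radians(6.2))"
```

```text
time_s: 8.6
eef_pos: [0.4563, 0.0821, 0.0152]
eef_rot: [-0.707, 0.707, 0.013, -0.013]
wrist_force: [0.9, 0.2, -4.6]
opening: 0.462
time_s: 9.35
eef_pos: [0.4547, 0.0823, 0.1238]
eef_rot: [-0.707, 0.707, 0.013, -0.013]
wrist_force: [1.5, 0.3, -3.6]
opening: 0.458
pos [0.4547 0.0823 0.1238] shift cm [ -4.49   0.4  -22.17] t 9.35 open 0.458 F [ 1.5  0.3 -3.6]
tool x [ 0.999  0.037 -0.   ] z [-0.037  0.999 -0.001]
rotvec [ 0.0006 -0.0714 -0.0001]
```

```bash
python3 -m jog '[[[-0.3,0,-1.5],[0,0,0],0],[[-0.6,0,-3],[0,0,0],0],[[-0.7,0,-3],[0,0,0],0],[[-0.7,0,-3],[0,0,0],0],[[-0.7,0,-3],[0,0,0],0],[[-0.7,0,-3],[0,-0.035,0],0],[[-0.7,0,-3],[0,-0.036,0],0],[[-0.3,0,-2],[0,0,0],0],[[0,0,0],[0,0,0],0]]'
python3 -c "
from h import *
to([.418,-.141,.05],np.radians(6.2))"
```

```text
time_s: 10.1
eef_pos: [0.4145, -0.141, 0.125]
eef_rot: [-0.706, 0.706, 0.043, -0.04]
wrist_force: [0.7, 0.1, -3.2]
opening: 0.458
pos [ 0.4145 -0.141   0.125 ] shift cm [ 0.32  7.5  -0.03] t 10.1 open 0.458 F [ 0.7  0.1 -3.2]
tool x [0.993 0.117 0.004] z [-0.117  0.993 -0.001]
rotvec [0.001  0.0089 0.0036]
```

```bash
python3 -m jog '[[[0.2,2,0],[0,0.009,0.003],0],[[0,2.5,0],[0,0,0],0],[[0,2.5,0],[0,0,0],0],[[0,2,0],[0,0,0],0],[[0,1,0],[0,0,0],0],[[0,0.5,0],[0,0,0],0],[[0,0,0],[0,0,0],0]]'
python3 -c "
from h import *
to([.418,-.141,.01],np.radians(6.2)); snap('scene','s2.png',(270,200,430,360),5)"
```

```text
time_s: 10.68
eef_pos: [0.4152, -0.14, 0.0158]
eef_rot: [-0.706, 0.706, 0.036, -0.035]
wrist_force: [-0.4, 0.3, -3.6]
opening: 0.459
pos [ 0.4152 -0.14    0.0158] shift cm [ 0.26  0.58 -0.13] t 10.6833 open 0.459 F [-0.4  0.3 -3.6]
tool x [0.995 0.101 0.001] z [-0.101  0.995 -0.   ]
rotvec [ 0.0001 -0.0072  0.0008]
```

View pics/s2.png

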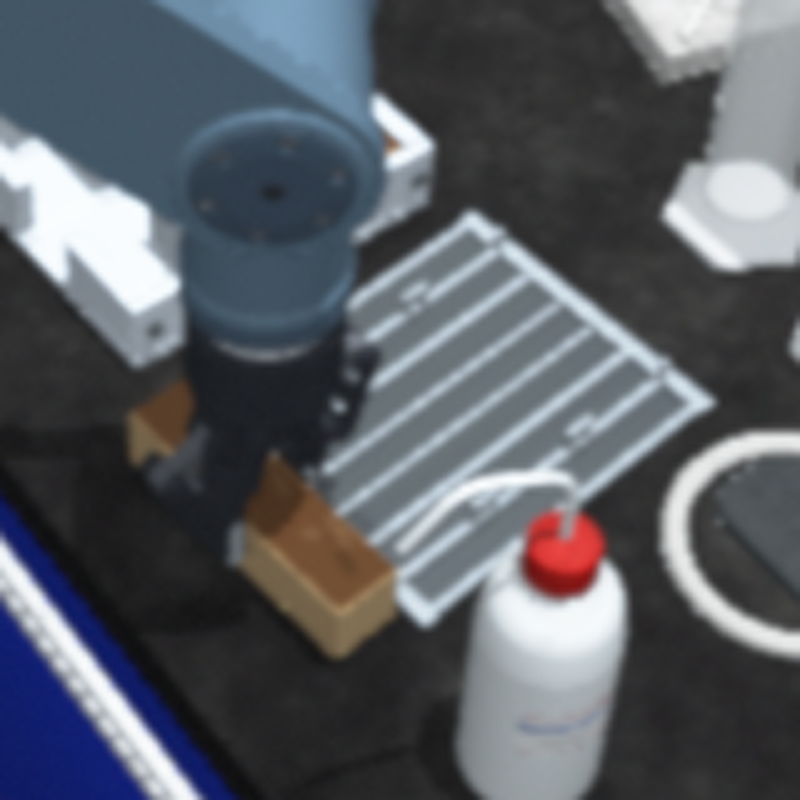

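```bash
python3 -m jog '[[[0,0.4,0],[0,-0.007,0],0],[[0,0.25,0],[0,0,0],0],[[0,0,0],[0,0,0],0]]'; python3 -m jog '[[[0.2,0,0],[0,0,0],0],[[0.15,0,0],[0,0,0],0],[[0,0,0],[0,0,0],0]]'
python3 -c "
from h import *
to([.418,-.141,.008],np.radians(6.2))"
```

```text
time_s: 10.98
eef_pos: [0.4171, -0.1404, 0.0114]
eef_rot: [-0.705, 0.707, 0.04, -0.037]
wrist_force: [-0.5, 0.4, -4.0]
opening: 0.46
time_s: 11.23
eef_pos: [0.4221, -0.1408, 0.0128]
eef_rot: [-0.704, 0.708, 0.041, -0.036]
wrist_force: [0.2, 0.4, -4.2]
opening: 0.455
pos [ 0.4221 -0.1408  0.0128] shift cm [-0.42  0.48  0.03] t 11.2333 open 0.455 F [ 0.2  0.4 -4.2]
tool x [0.994 0.109 0.007] z [-0.109  0.994 -0.005]
rotvec [0.0049 0.0013 0.0067]
```

```bash
python3 -m jog '[[[-0.8,0,0],[0.005,0,0.007],0],[[0,0.3,0],[0,0,0],0],[[0,0.3,0],[0,0,0],0],[[0,0,0],[0,0,0],0],[[0,0,0],[0,0,0],0]]'
python3 -c "
from h import *
to([.418,-.141,.008],np.radians(6.2))"
```

```text
time_s: 11.65
eef_pos: [0.4139, -0.1423, 0.0069]
eef_rot: [-0.706, 0.706, 0.039, -0.039]
wrist_force: [-0.5, 0.5, -4.4]
opening: 0.462
pos [ 0.4139 -0.1423  0.0069] shift cm [ 0.42 -0.11  0.08] t 11.65 open 0.462 F [-0.5  0.5 -4.4]
tool x [0.994 0.109 0.   ] z [-0.109  0.994 -0.001]
rotvec [0.0005 0.0012 0.0002]
```

```bash
python3 -m jog '[[[0,0.15,0],[0,0,0],0],[[0,0.15,0],[0,0,0],0],[[0,0,0],[0,0,0],0]]'; python3 -m jog '[[[0.25,0,0],[0,0,0],0],[[0.25,0,0],[0,0,0],0],[[0.2,0,0],[0,0,0],0],[[0,0,0],[0,0,0],0]]'
```

```text
time_s: 11.9
eef_pos: [0.4141, -0.1424, 0.0075]
eef_rot: [0.706, -0.706, -0.038, 0.039]
wrist_force: [-0.6, 0.0, -4.2]
opening: 0.461
time_s: 12.23
eef_pos: [0.4222, -0.1418, 0.0075]
eef_rot: [-0.706, 0.706, 0.038, -0.039]
wrist_force: [-0.6, 0.1, -3.7]
opening: 0.46
```

```bash
python3 -m jog '[[[0.2,0.2,0],[0,0,0],0],[[0.2,0.2,0],[0,0,0],0],[[0,0,0],[0,0,0],0]]'; python3 -m jog '[[[0.0,0.3,0],[0,0,0],0],[[0,0.3,0],[0,0,0],0],[[0,0,0],[0,0,0],0]]'
python3 -c "
from h import *
to([.418,-.141,.008],np.radians(6.2)); snap('scene','s3.png',(290,260,370,340),7)"
```

```text
time_s: 12.48
eef_pos: [0.4229, -0.142, 0.0079]
eef_rot: [0.707, -0.705, -0.035, 0.044]
wrist_force: [0.1, -0.0, -3.6]
opening: 0.455
time_s: 12.73
eef_pos: [0.4237, -0.1424, 0.008]
eef_rot: [0.707, -0.705, -0.035, 0.045]
wrist_force: [-1.2, -1.2, -5.9]
opening: 0.46
pos [ 0.4237 -0.1424  0.008 ] shift cm [-0.55  0.01  0.2 ] t 12.7333 open 0.46 F [-1.2 -1.2 -5.9]
tool x [ 0.993  0.113 -0.015] z [-0.113  0.994  0.003]
rotvec [-0.003   0.0051 -0.0152]
```

View pics/s3.png

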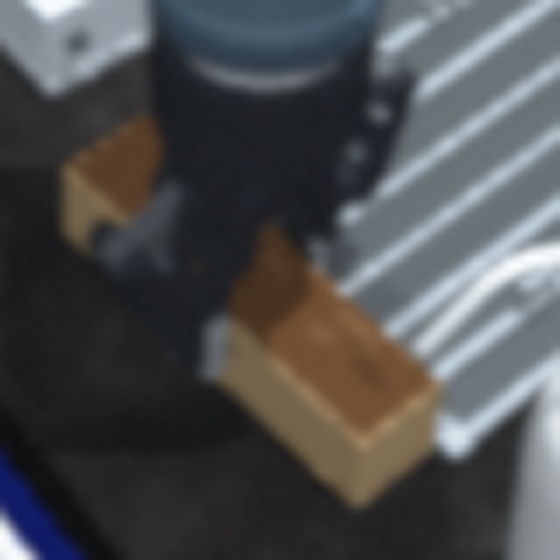

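```bash
python3 -m jog '[[[0,0,0],[0,0,0],5.8],[[0,0,0],[0,0,0],5.8],[[0,0,0],[0,0,0],5.8],[[0,-0.5,0],[0,0,0],5.8],[[0,-1.5,0],[0,0,-0.015],5.8],[[0,-2,0],[0,0,0],5.8],[[0,-2,0],[0,0,0],5.8],[[-2,-1,0],[0,0,0],0],[[-2.5,0,0],[0,0,0],0],[[0,0,0],[0,0,0],0],[[0,0,0],[0,0,0],0],[[0,0,0],[0,0,0],0]]'
python3 -c "
from h import *
to([.372,-.146,.036],np.radians(6.2)); c=imaging.camera('top'); P=cloud(c)
f=c['frame'].astype(int); k=(abs(P[...,2]-.04)<.012)&(P[...,0]>.36)&(P[...,0]<.5)&(P[...,1]<-.04)&(P[...,1]>-.25)&(f[...,0]-f[...,2]>20)
print(k.sum(),P[k].mean(0),cv2.minAreaRect((P[k][:,:2]*1000).astype(np.float32)))"
```

```text
time_s: 13.78
eef_pos: [0.3804, -0.149, 0.0809]
eef_rot: [0.706, -0.706, -0.042, 0.039]
wrist_force: [0.4, -1.3, 0.2]
opening: 0.003
pos [ 0.3804 -0.149   0.0809] shift cm [-0.82  4.49  0.39] t 13.7833 open 0.003 F [ 0.4 -1.3  0.2]
tool x [0.994 0.113 0.004] z [-0.113  0.994  0.001]
rotvec [-0.0006  0.0052  0.0043]
123 [ 0.41978543 -0.08283929  0.0403085 ] ((421.8701477050781, -142.25250244140625), (36.695831298828125, 158.14181518554688), 5.370429992675781)
```

```bash
python3 -m jog '[[[-0.8,1,0.3],[0,0.005,0.004],0],[[0,1.5,0],[0,0,0],0],[[0,1.5,0],[0,0,0],0],[[0,0.5,0],[0,0,0],0],[[0,0,0],[0,0,0],0]]'
python3 -c "
from h import *
to([.372,-.146,.034],np.radians(6.2))"
```

```text
time_s: 14.25
eef_pos: [0.3726, -0.1461, 0.032]
eef_rot: [0.706, -0.706, -0.039, 0.039]
wrist_force: [-0.9, 0.0, 0.7]
opening: 0.004
pos [ 0.3726 -0.1461  0.032 ] shift cm [-0.06 -0.2   0.02] t 14.25 open 0.004 F [-0.9  0.   0.7]
tool x [ 0.994  0.109 -0.   ] z [-0.109  0.994  0.001]
rotvec [-0.0008  0.0014 -0.0004]
```

```bash
python3 -m jog '[[[0.4,-0.1,0],[0,0,0],0],[[0.4,-0.1,0],[0,0,0],0],[[0.3,0,0],[0,0,0],0],[[0.3,0,0],[0,0,0],0],[[0.3,0,0],[0,0,0],0],[[0,0,0],[0,0,0],0]]'
python3 -m jog '[[[0.3,-0.3,0],[0,0,0],0],[[0.3,-0.3,0],[0,0,0],0],[[0.35,-0.3,0],[0,0,0],0],[[0,0,0],[0,0,0],0]]'
python3 -c "
from h import *
to([.372,-.146,.034],np.radians(6.2)); snap('scene','s4.png',(270,220,430,340),5)"
```

```text
time_s: 14.75
eef_pos: [0.3923, -0.1442, 0.0351]
eef_rot: [0.706, -0.706, -0.039, 0.039]
wrist_force: [0.7, 0.3, 0.3]
opening: -0.002
time_s: 15.08
eef_pos: [0.4034, -0.1434, 0.0458]
eef_rot: [-0.706, 0.706, 0.039, -0.038]
wrist_force: [0.2, 0.2, 0.3]
opening: 0.001
pos [ 0.4034 -0.1434  0.0458] shift cm [-3.15  1.17  0.08] t 15.0833 open 0.001 F [0.2 0.2 0.3]
tool x [0.994 0.11  0.001] z [-0.11   0.994 -0.001]
rotvec [0.0006 0.0021 0.0014]
```

View pics/s4.png

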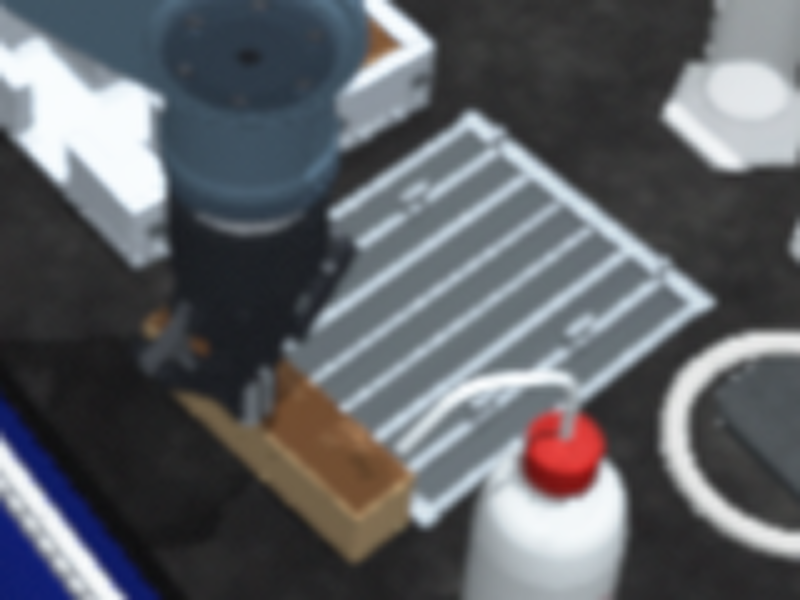

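```bash
python3 -m jog '[[[-1.2,0,0],[0,0,0],0],[[-1.3,0,0],[0,0,0],0],[[0,1,0],[0,0,0],0],[[0,0.6,0],[0,0,0],0],[[0,0,0],[0,0,0],0]]'
python3 -m jog '[[[0.4,0,0],[0,0,0],0],[[0.4,0,0],[0,0,0],0],[[0.3,0,0],[0,0,0],0],[[0,0,0],[0,0,0],0]]'
python3 -m jog '[[[0.2,0,0],[0,0,0],0],[[0.2,0,0],[0,0,0],0],[[0,0,0],[0,0,0],0]]'
python3 -m jog '[[[0.2,0,0],[0,0,0],0],[[0.2,0,0],[0,0,0],0],[[0,0,0],[0,0,0],0]]'
```

```text
time_s: 15.55
eef_pos: [0.3743, -0.1457, 0.0289]
eef_rot: [-0.706, 0.706, 0.04, -0.04]
wrist_force: [-0.5, 0.3, -0.4]
opening: 0.002
time_s: 15.88
eef_pos: [0.3856, -0.1444, 0.0289]
eef_rot: [0.706, -0.706, -0.039, 0.04]
wrist_force: [0.0, 0.8, -0.6]
opening: 0.001
time_s: 16.13
eef_pos: [0.3906, -0.1439, 0.0293]
eef_rot: [0.706, -0.706, -0.04, 0.04]
wrist_force: [-2.5, -0.5, -0.3]
opening: 0.004
time_s: 16.38
eef_pos: [0.3905, -0.1438, 0.0291]
eef_rot: [0.706, -0.706, -0.037, 0.045]
wrist_force: [-1.6, -0.5, 1.6]
opening: 0.001
```

```bash
python3 -m jog '[[[-0.2,-0.6,0],[0,0,0],0],[[0.5,0,0],[0,0,0],0],[[0.7,-0.1,0],[0,0,0],0],[[0.7,-0.3,0],[0,0,0],0],[[0.7,-0.4,0],[0,0,0],0]]'
python3 -c "
from h import *
to([.372,-.146,.034],np.radians(6.2)); snap('scene','s5.png',(290,220,410,320),5)"
```

```text
time_s: 16.8
eef_pos: [0.4057, -0.1416, 0.0436]
eef_rot: [0.706, -0.705, -0.03, 0.056]
wrist_force: [-15.8, -3.5, 16.1]
opening: -0.001
pos [ 0.4057 -0.1416  0.0436] shift cm [-3.37  1.08 -0.03] t 16.8 open -0.001 F [-15.8  -3.5  16.1]
tool x [ 0.992  0.121 -0.036] z [-0.121  0.993  0.004]
rotvec [-0.0036  0.0128 -0.0363]
```

View pics/s5.png

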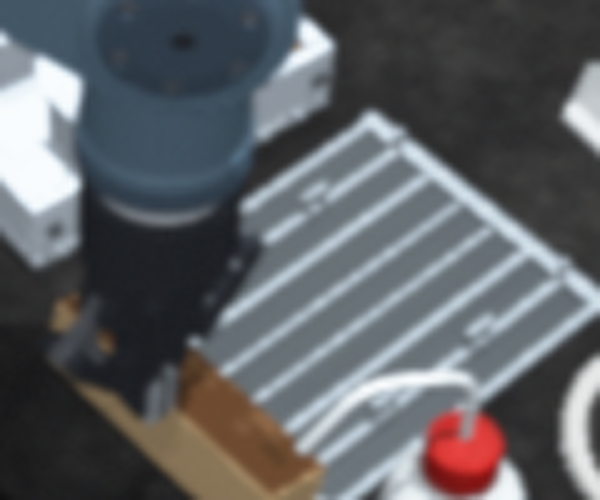

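```bash
python3 -m jog '[[[0.7,-0.6,0],[0,0,-0.02],0],[[0.8,-0.5,0],[0,0,-0.01],0],[[0.8,-0.4,0],[0,0,0],0],[[0.8,-0.3,0],[0,0,0],0]]'
python3 -m jog '[[[0.8,-0.1,0],[0,0,0],0],[[0.8,0,0],[0,0,0],0],[[0.8,0,0],[0,0,0],0],[[0,0,0],[0,0,0],0]]'
python3 -c "
from h import *
to([.372,-.146,.034],np.radians(6.2)); snap('scene','s6.png',(290,220,410,320),5)"
```

```text
time_s: 17.18
eef_pos: [0.4404, -0.1377, 0.0636]
eef_rot: [0.707, -0.705, -0.041, 0.044]
wrist_force: [0.5, 0.5, -0.4]
opening: -0.0
time_s: 17.52
eef_pos: [0.4707, -0.1345, 0.0656]
eef_rot: [0.706, -0.705, -0.042, 0.043]
wrist_force: [1.1, 0.2, -0.2]
opening: 0.001
pos [ 0.4707 -0.1345  0.0656] shift cm [-9.94  3.17  0.04] t 17.5167 open 0.001 F [ 1.1  0.2 -0.2]
tool x [ 0.993  0.121 -0.001] z [-0.121  0.993  0.002]
rotvec [-0.0016  0.0129 -0.001 ]
```

View pics/s6.png

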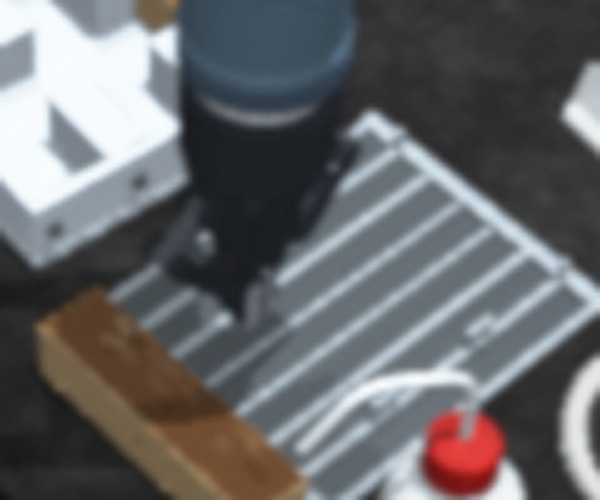

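```bash
python3 -m jog '[[[-3.3,-0.5,0],[0,0.012,0],0],[[-3.3,0,0],[0,0,0],0],[[-3,0,0],[0,0,0],0],[[0,1.5,0],[0,0,0],0],[[0,1.5,0],[0,0,0],0],[[0,0.3,0],[0,0,0],0],[[0,0,0],[0,0,0],0]]'
python3 -m jog '[[[0.4,0,0],[0,0,0],0],[[0.4,0,0],[0,0,0],0],[[0,0,0],[0,0,0],0]]'
python3 -c "
from h import *
to([.385,-.146,.034],np.radians(6.2)); c=imaging.camera('top'); P=cloud(c)
f=c['frame'].astype(int); k=(abs(P[...,2]-.04)<.012)&(P[...,0]>.36)&(P[...,0]<.5)&(P[...,1]<-.04)&(P[...,1]>-.25)&(f[...,0]-f[...,2]>20)
print(k.sum(),P[k].mean(0),cv2.minAreaRect((P[k][:,:2]*1000).astype(np.float32)))"
```

```text
time_s: 18.15
eef_pos: [0.3692, -0.1438, 0.0349]
eef_rot: [0.707, -0.705, -0.037, 0.041]
wrist_force: [0.4, -0.3, 0.4]
opening: 0.003
time_s: 18.4
eef_pos: [0.3783, -0.1429, 0.0354]
eef_rot: [0.708, -0.704, -0.037, 0.041]
wrist_force: [0.4, 0.3, 0.6]
opening: 0.0
pos [ 0.3783 -0.1429  0.0354] shift cm [ 0.63  0.14 -0.38] t 18.4 open 0.0 F [0.4 0.3 0.6]
tool x [ 0.994  0.111 -0.006] z [-0.111  0.994  0.005]
rotvec [-0.0046  0.003  -0.0056]
102 [ 0.42230876 -0.10450489  0.04097213] ((423.3531494140625, -142.43716430664062), (34.84764099121094, 159.789794921875), 8.404205322265625)
```

```bash
python3 -m jog '[[[0.6,0.15,-0.1],[-0.005,0.003,-0.006],0],[[0.6,0,0],[0,0,0],0],[[0.6,0,0],[0,0,0],0],[[0.7,-0.2,0],[0,0,0],0],[[0.7,-0.2,0],[0,0,-0.01],0]]'
python3 -m jog '[[[0.6,-0.2,0],[0,0,-0.01],0],[[0.6,-0.1,0],[0,0,-0.01],0]]'
python3 -m jog '[[[0.6,-0.1,0],[0,0,-0.01],0],[[0.6,-0.1,0],[0,0,-0.01],0]]'
```

```text
time_s: 18.87
eef_pos: [0.4018, -0.1413, 0.0381]
eef_rot: [-0.706, 0.706, 0.035, -0.048]
wrist_force: [-37.5, -12.3, 34.8]
opening: 0.005
time_s: 19.03
eef_pos: [0.4054, -0.141, 0.0416]
eef_rot: [0.706, -0.705, -0.036, 0.051]
wrist_force: [-27.1, -5.9, 29.9]
opening: 0.001
time_s: 19.2
eef_pos: [0.41, -0.1406, 0.0451]
eef_rot: [0.707, -0.704, -0.038, 0.054]
wrist_force: [-24.5, -2.5, 33.3]
opening: -0.0
```

```bash
python3 -m jog '[[[0.4,-0.5,0],[0,0,-0.01],0],[[0.6,-0.2,0],[0,0,-0.01],0]]'
python3 -c "
from h import *
to([.372,-.146,.034],np.radians(6.2)); c=snap('scene'); P=cloud(c); f=c['frame'].astype(int)
k=(P[...,2]>.0)&(P[...,2]<.08)&(P[...,0]>.37)&(P[...,0]<.5)&(P[...,1]<-.165)&(P[...,1]>-.235)&(f[...,0]-f[...,2]>20)
Q=P[k]; a=np.radians(6.2); s=Q[:,0]*np.cos(a)+(Q[:,1]+.1386)*np.sin(a)-.4411*np.cos(a)
for z in np.arange(0,.08,.005):
    m=(Q[:,2]>=z)&(Q[:,2]<z+.005); print(round(z,3),m.sum(),(np.percentile(s[m],[5,95])*1000).round(1) if m.sum()>2 else '')
"
```

```text
time_s: 19.37
eef_pos: [0.4194, -0.1397, 0.0529]
eef_rot: [0.707, -0.704, -0.044, 0.048]
wrist_force: [-2.9, 0.3, 4.9]
opening: -0.001
pos [ 0.4194 -0.1397  0.0529] shift cm [-4.77  1.92 -0.02] t 19.3667 open -0.001 F [-2.9  0.3  4.9]
tool x [ 0.992  0.129 -0.006] z [-0.129  0.992  0.005]
rotvec [-0.0053  0.0213 -0.0057]
0.0 10 [-28.  35.]
0.005 4 [-13.   -1.6]
0.01 7 [-16.3   0.7]
0.015 14 [-29.    6.2]
0.02 42 [-36.2  -2.6]
0.025 65 [-35.5  -0.6]
0.03 59 [-31.9  17.1]
0.035 85 [-29.   14.6]
0.04 88 [-25.5   8.4]
0.045 86 [-21.9   0.5]
0.05 75 [-19.1  -8.1]
0.055 11 [-19.3 -13.8]
0.06 0 
0.065 0 
0.07 0 
0.075 0
```

```bash
python3 -m jog '[[[0.5,-0.1,0],[0,0,0],0],[[0.6,-0.0,0],[0,0,0],0]]'
python3 -m jog '[[[0.6,0,0],[0,0,0],0],[[0.6,0,0],[0,0,0],0]]'
python3 -m jog '[[[0.6,0.1,0],[0,0,0],0],[[0,0,0],[0,0,0],0]]'
python3 -c "
from h import *
to([.372,-.146,.034],np.radians(6.2)); snap('scene','s7.png',(290,220,410,320),5)"
```

```text
time_s: 19.58
eef_pos: [0.433, -0.1385, 0.0548]
eef_rot: [0.707, -0.704, -0.045, 0.046]
wrist_force: [-0.6, 0.2, 1.2]
opening: -0.003
time_s: 19.75
eef_pos: [0.4467, -0.1366, 0.0544]
eef_rot: [0.707, -0.704, -0.045, 0.046]
wrist_force: [0.4, -0.3, 0.0]
opening: 0.004
time_s: 19.92
eef_pos: [0.4549, -0.1355, 0.0529]
eef_rot: [0.707, -0.704, -0.046, 0.046]
wrist_force: [-0.4, 0.8, -0.3]
opening: 0.004
pos [ 0.4549 -0.1355  0.0529] shift cm [-8.35  1.89  0.03] t 19.9167 open 0.004 F [-0.4  0.8 -0.3]
tool x [ 0.992  0.13  -0.   ] z [-0.13   0.992  0.003]
rotvec [-0.0034  0.0219 -0.0002]
```

View pics/s7.png

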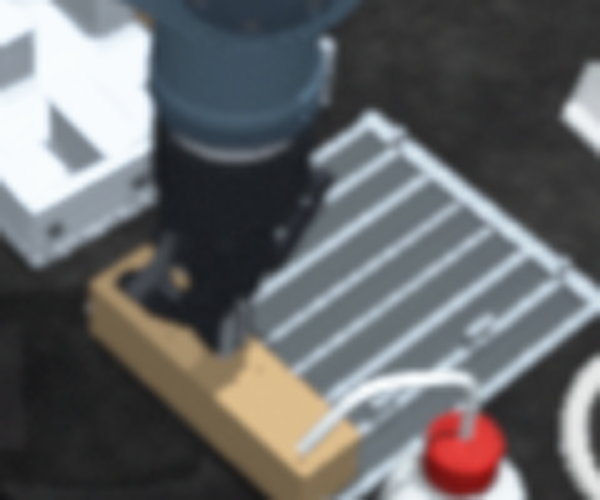

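```bash
python3 -m jog '[[[0,-2,0],[-0.003,0.02,0],5.8],[[0,-3,0],[0,0,0],5.8],[[0,-3,0],[0,0,0],5.8],[[0,0,0],[0,0,0],5.8],[[0,0,0],[0,0,0],5.8]]'
cat >> h.py <<'E'
def block(cam,z,box,tol=.006,d=20):
    c=imaging.camera(cam); P=cloud(c); f=c['frame'].astype(int)
    k=(abs(P[...,2]-z)<tol)&(P[...,0]>box[0])&(P[...,0]<box[1])&(P[...,1]>box[2])&(P[...,1]<box[3])&(f[...,0]-f[...,2]>d)
    if k.sum()>5: print(cam,k.sum(),P[k].mean(0).round(4),cv2.minAreaRect((P[k][:,:2]*1000).astype(np.float32)))
E
python3 -c "
from h import *
block('top',.046,(.38,.55,-.26,-.03)); block('scene',.046,(.38,.55,-.26,-.03)); to([.455,-.137,.09],np.radians(6.2))"
```

```text
time_s: 20.38
eef_pos: [0.4518, -0.1336, 0.1324]
eef_rot: [0.708, -0.704, -0.036, 0.042]
wrist_force: [-0.6, 0.9, 0.3]
opening: 0.677
top 193 [ 0.4456 -0.0945  0.0466] ((451.0505065917969, -115.01315307617188), (39.42056655883789, 109.0062484741211), 6.541503429412842)
scene 804 [ 0.4503 -0.1419  0.0454] ((451.4167785644531, -138.89474487304688), (42.48155975341797, 162.16246032714844), 6.380362033843994)
pos [ 0.4518 -0.1336  0.1319] shift cm [ 0.32  4.18 -0.4 ] t 20.4833 open 0.676 F [-0.3 -0.1  0.1]
tool x [ 0.994  0.11  -0.008] z [-0.11   0.994  0.006]
rotvec [-0.0062  0.002  -0.0084]
```

```bash
python3 -m jog '[[[0,2,-0.5],[-0.006,0.002,-0.008],5.8],[[0,2.5,0],[0,0,0],5.8],[[0,2.5,0],[0,0,0],5.8],[[0,1.5,0],[0,0,0],5.8],[[0,0,0],[0,0,0],5.8]]'
python3 -c "
from h import *
to([.4512,-.139,.014],np.radians(6.3))"
```

```text
time_s: 20.9
eef_pos: [0.4505, -0.1379, 0.0406]
eef_rot: [0.707, -0.706, -0.037, 0.039]
wrist_force: [-0.5, 0.5, -0.0]
opening: 0.677
pos [ 0.4505 -0.1379  0.0406] shift cm [ 0.07  2.66 -0.12] t 20.9 open 0.677 F [-0.5  0.5 -0. ]
tool x [ 0.994  0.108 -0.002] z [-0.108  0.994  0.001]
rotvec [-0.0015 -0.002  -0.0021]
```

```bash
python3 -m jog '[[[0,1,0],[-0.0015,0,-0.002],5.8],[[0,1,0],[0,0,0],5.8],[[0,0.6,0],[0,0,0],5.8],[[0,0,0],[0,0,0],5],[[0,0,0],[0,0,0],0],[[0,0,0],[0,0,0],0],[[0,0,0],[0,0,0],0],[[0,0,0],[0,0,0],0],[[0,0,0],[0,0,0],0]]'
python3 -m jog '[[[0,-0.6,0],[0,0,0],0],[[0,-1,0],[0,0,0],0],[[0,-1.5,0],[0,0,0],0],[[0,-1.5,0],[0,0,0],0],[[0,-1.5,0],[0,0,0],0],[[0,0,0],[0,0,0],0]]'
python3 -c "
from h import *
to([.6156,-.1197,.075],np.radians(6.2))"
```

```text
time_s: 21.65
eef_pos: [0.4498, -0.137, 0.0126]
eef_rot: [0.707, -0.705, -0.037, 0.039]
wrist_force: [-0.1, -0.3, -4.1]
opening: 0.463
time_s: 22.15
eef_pos: [0.4482, -0.1362, 0.0779]
eef_rot: [0.708, -0.704, -0.036, 0.04]
wrist_force: [0.9, 0.1, -4.1]
opening: 0.46
pos [ 0.4482 -0.1362  0.0779] shift cm [16.83  0.19 -0.16] t 22.15 open 0.46 F [ 0.9  0.1 -4.1]
tool x [ 0.994  0.108 -0.006] z [-0.108  0.994  0.005]
rotvec [-0.005  -0.0004 -0.0059]
```

```bash
python3 -m jog '[[[1.5,0,0],[-0.005,0,-0.006],0],[[3,0,0],[0,0,0],0],[[3.2,0,0],[0,0,0],0],[[3.2,0,0],[0,0,0],0],[[3.2,0,0],[0,0,0],0],[[1.8,0,0],[0,0,0],0],[[0,0,0],[0,0,0],0]]'
python3 -c "
from h import *
to([.6156,-.1187,.02],np.radians(6.2))"
```

```text
time_s: 22.73
eef_pos: [0.6109, -0.1178, 0.0781]
eef_rot: [-0.706, 0.707, 0.038, -0.037]
wrist_force: [-0.6, 0.2, -3.7]
opening: 0.462
pos [ 0.6109 -0.1178  0.0781] shift cm [ 0.45  5.81 -0.13] t 22.7333 open 0.462 F [-0.6  0.2 -3.7]
tool x [0.994 0.105 0.001] z [-0.105  0.994 -0.001]
rotvec [ 0.0012 -0.0031  0.0014]
```

```bash
python3 -m jog '[[[0.3,1,-0.1],[0.001,-0.003,0.001],0],[[0.1,2,0],[0,0,0],0],[[0,1.5,0],[0,0,0],0],[[0,0.7,0],[0,0,0],0],[[0,0,0],[0,0,0],0]]'
python3 -c "
from h import *
to([.6156,-.1187,.013],np.radians(6.2)); block('top',.06,(.55,.68,-.26,-.01),.015); block('scene',.06,(.55,.68,-.26,-.01),.012)"
```

```text
time_s: 23.15
eef_pos: [0.612, -0.1179, 0.0204]
eef_rot: [0.707, -0.706, -0.037, 0.04]
wrist_force: [-0.6, 0.8, -3.9]
opening: 0.459
pos [ 0.612  -0.1179  0.0204] shift cm [ 0.35  0.74 -0.12] t 23.15 open 0.459 F [-0.6  0.8 -3.9]
tool x [ 0.994  0.109 -0.004] z [-0.109  0.994  0.002]
rotvec [-0.0015  0.0014 -0.0039]
top 152 [ 0.6098 -0.1153  0.0544] ((613.4628295898438, -128.99244689941406), (38.21419143676758, 143.8018035888672), 4.554177761077881)
scene 525 [ 0.611  -0.1363  0.0542] ((597.2061767578125, -121.1927490234375), (70.90745544433594, 161.6197509765625), 5.82376766204834)
```

```bash
python3 -m jog '[[[0.4,-0.2,-0.1],[-0.001,0.001,-0.004],0],[[0,0,0],[0,0,0],0]]'
python3 -m jog '[[[0,0.3,0],[0,0,0],0],[[0,0.3,0],[0,0,0],0],[[0,0.2,0],[0,0,0],0],[[0,0,0],[0,0,0],0]]'
python3 -c "
from h import *
to([.6156,-.1187,.0126],np.radians(6.2))"
```

```text
time_s: 23.42
eef_pos: [0.6178, -0.1195, 0.0257]
eef_rot: [-0.706, 0.706, 0.04, -0.037]
wrist_force: [0.2, -0.2, -4.3]
opening: 0.457
time_s: 23.75
eef_pos: [0.6202, -0.1205, 0.0204]
eef_rot: [-0.705, 0.707, 0.041, -0.035]
wrist_force: [-0.8, 0.1, -4.0]
opening: 0.455
pos [ 0.6202 -0.1205  0.0204] shift cm [-0.44  0.78  0.24] t 23.75 open 0.455 F [-0.8  0.1 -4. ]
tool x [0.994 0.108 0.009] z [-0.108  0.994 -0.004]
rotvec [ 0.0042 -0.0004  0.0091]
```

```bash
python3 -m jog '[[[-0.35,0,0.1],[0.004,0,0.009],0],[[0,0.1,0],[0,0,0],0],[[0,0.4,0],[0,0,0],0],[[0,0.3,0],[0,0,0],0],[[0,0,0],[0,0,0],0]]'
python3 -c "
from h import *
to([.6156,-.1187,.0126],np.radians(6.2))"
```

```text
time_s: 24.17
eef_pos: [0.6165, -0.1199, 0.012]
eef_rot: [-0.706, 0.706, 0.038, -0.038]
wrist_force: [0.0, 0.8, -2.6]
opening: 0.46
pos [ 0.6165 -0.1199  0.012 ] shift cm [-0.08 -0.06  0.13] t 24.1667 open 0.46 F [ 0.   0.8 -2.6]
tool x [ 0.994  0.108 -0.   ] z [-0.108  0.994 -0.   ]
rotvec [ 0.0001 -0.0003 -0.    ]
```

Touching down. Press slightly, release, lift and head to the back cavity.

```bash
python3 -m jog '[[[0,0.1,0],[0,0,0],0],[[0,0,0],[0,0,0],5.6],[[0,0,0],[0,0,0],5.6],[[0,0,0],[0,0,0],5.6],[[0,-0.8,0],[0,0,0],5.6],[[0,-2,0],[0,0,0],5.6],[[0,-3,0],[0,0,0],5.6],[[0,-3,0],[0,0,0],5.6],[[0,-3,0],[0,0,0],5.6],[[0,0,3],[0,0.035,0],5.6],[[0,0,3],[0,0.035,0],5.6],[[0,0,3],[0,0,0],5.6]]'
python3 -m jog '[[[0,0,3],[0,0,0],5.6],[[-0.5,0,3],[0,0,0],5.6],[[-0.5,0,3],[0,0,0],5.6],[[0,0,2],[0,0,0],5.6],[[0,0,0],[0,0,0],5.6]]'
python3 -c "
from h import *
block('top',.046,(.55,.68,-.26,-.01)); block('scene',.046,(.55,.68,-.26,-.01))
block('scene',.048,(.54,.66,-.0,.17)); 
to([.5955,.0866,.07],np.radians(2.1))"
```

```text
time_s: 25.17
eef_pos: [0.6141, -0.0352, 0.1432]
eef_rot: [-0.705, 0.709, 0.013, -0.006]
wrist_force: [1.1, 0.5, -0.5]
opening: 0.659
time_s: 25.58
eef_pos: [0.602, 0.0839, 0.1493]
eef_rot: [-0.705, 0.709, 0.017, -0.003]
wrist_force: [-0.7, 0.1, 0.5]
opening: 0.653
top 594 [ 0.6167 -0.1254  0.0458] ((617.3089599609375, -123.90054321289062), (41.4559211730957, 159.859619140625), 6.171243667602539)
scene 730 [ 0.6139 -0.1253  0.0453] ((616.0668334960938, -122.47673034667969), (45.92753982543945, 161.3428955078125), 5.801039218902588)
scene 520 [0.5949 0.0868 0.0475] ((595.05810546875, 88.99081420898438), (43.44140625, 156.3588104248047), 1.8623307943344116)
pos [0.6026 0.0798 0.1489] shift cm [-0.85  7.87  0.74] t 25.7333 open 0.652 F [ 0.4 -1.5  0.7]
tool x [0.999 0.026 0.02 ] z [-0.026  1.    -0.006]
rotvec [ 0.0064 -0.011   0.0195]
```

```bash
python3 -m jog '[[[-0.4,2,0.3],[0.006,-0.011,0.019],5.6],[[-0.3,2,0.3],[0,0,0],5.6],[[0,2,0],[0,0,0],5.6],[[0,1.5,0],[0,0,0],5.6],[[0,0,0],[0,0,0],5.6]]'
python3 -c "
from h import *
to([.5955,.0866,.015],np.radians(2.1))"
```

```text
time_s: 26.15
eef_pos: [0.5998, 0.0778, 0.0746]
eef_rot: [-0.706, 0.708, 0.013, -0.008]
wrist_force: [-0.5, 0.3, -0.5]
opening: 0.661
pos [0.5998 0.0778 0.0746] shift cm [-0.44  5.96  0.91] t 26.15 open 0.661 F [-0.5  0.3 -0.5]
tool x [1.    0.029 0.007] z [-0.029  1.    -0.003]
rotvec [ 0.0029 -0.0072  0.0069]
```

```bash
python3 -m jog '[[[-0.4,0,0.9],[0.003,-0.007,0.007],5.6],[[0,0,0],[0,0,0],5.6]]'
python3 -c "
from h import *
to([.5955,.0866,.015],np.radians(2.1))"
python3 -m jog '[[[0,1.2,0],[0,0,0],5.6],[[0,1.2,0],[0,0,0],5.6],[[0,1,0],[0,0,0],5.6],[[0,0,0],[0,0,0],5.6]]'
python3 -c "
from h import *
to([.5955,.0866,.015],np.radians(2.1))"
```

```text
time_s: 26.32
eef_pos: [0.5953, 0.0845, 0.0746]
eef_rot: [0.707, -0.707, -0.011, 0.013]
wrist_force: [0.3, 0.2, 0.0]
opening: 0.656
pos [0.5953 0.0845 0.0746] shift cm [0.04 5.96 0.21] t 26.3167 open 0.656 F [0.3 0.2 0. ]
tool x [ 0.999  0.033 -0.002] z [-0.033  0.999  0.   ]
rotvec [-0.0002 -0.0035 -0.0022]
time_s: 26.65
eef_pos: [0.5982, 0.0836, 0.0414]
eef_rot: [-0.707, 0.707, 0.013, -0.01]
wrist_force: [-1.3, -0.6, 0.6]
opening: 0.656
pos [0.5982 0.0836 0.0414] shift cm [-0.27  2.63  0.31] t 26.65 open 0.656 F [-1.3 -0.6  0.6]
tool x [0.999 0.033 0.005] z [-0.033  0.999 -0.001]
rotvec [ 0.0007 -0.004   0.0045]
```

```bash
python3 -m jog '[[[-0.3,0.8,0.3],[0,-0.004,0.005],5.6],[[0,1,0],[0,0,0],5.6],[[-0.1,0.8,0],[0,0,0],5.6],[[0,0,0],[0,0,0],5],[[0,0,0],[0,0,0],0],[[0,0,0],[0,0,0],0],[[0,0,0],[0,0,0],0],[[0,0,0],[0,0,0],0],[[0,0,0],[0,0,0],0]]'
python3 -m jog '[[[0,-0.6,0],[0,0,0],0],[[0,-0.8,0],[0,0,0],0],[[0,-1,0],[0,0,0],0],[[0,-1,0],[0,0,0],0],[[0,-1,0],[0,0,0],0],[[0,-1.5,0],[0,0,0],0],[[0,-2,0],[0,0,0],0],[[0,-2,0],[0,0,0],0],[[0,0,0],[0,0,0],0]]'
python3 -c "
from h import *
to([.417,-.1407,.12],np.radians(6.2))"
```

```text
time_s: 27.4
eef_pos: [0.5954, 0.0871, 0.0125]
eef_rot: [-0.707, 0.707, 0.014, -0.013]
wrist_force: [0.6, 0.4, -1.7]
opening: 0.46
time_s: 28.15
eef_pos: [0.5912, 0.0872, 0.1151]
eef_rot: [-0.707, 0.707, 0.011, -0.015]
wrist_force: [1.8, 0.9, -4.0]
opening: 0.458
pos [0.5912 0.0872 0.1151] shift cm [-18.27  -0.38 -22.12] t 28.15 open 0.458 F [ 1.8  0.9 -4. ]
tool x [ 0.999  0.038 -0.006] z [-0.038  0.999 -0.   ]
rotvec [ 0.     -0.0706 -0.0057]
```

```bash
python3 -m jog '[[[-1.2,0,-1.5],[0,0,-0.005],0],[[-2.3,0,-3],[0,0,0],0],[[-2.4,0,-3],[0,0,0],0],[[-2.4,0,-3],[0,0,0],0],[[-2.4,0,-3],[0,0,0],0],[[-2.5,0,-3],[0,-0.035,0],0],[[-2.5,0,-3],[0,-0.036,0],0],[[-1.7,0,-2],[0,0,0],0],[[0,0,0],[0,0,0],0]]'
python3 -c "
from h import *
to([.415,-.1409,.03],np.radians(6.2))"
```

```text
time_s: 28.9
eef_pos: [0.4152, -0.139, 0.1118]
eef_rot: [0.707, -0.704, -0.039, 0.045]
wrist_force: [0.8, -0.3, -5.2]
opening: 0.462
pos [ 0.4152 -0.139   0.1118] shift cm [ 0.02  8.18 -0.22] t 28.9 open 0.462 F [ 0.8 -0.3 -5.2]
tool x [ 0.993  0.12  -0.008] z [-0.12   0.993  0.005]
rotvec [-0.0051  0.0118 -0.0082]
```

```bash
python3 -m jog '[[[-0.2,2,-0.2],[-0.005,0.012,-0.008],0],[[0,2.5,0],[0,0,0],0],[[0,2.5,0],[0,0,0],0],[[0,1,0],[0,0,0],0],[[0,0,0],[0,0,0],0]]'
python3 -c "
from h import *
to([.414,-.141,.008],np.radians(6.2))"
```

```text
time_s: 29.32
eef_pos: [0.41, -0.1419, 0.029]
eef_rot: [0.707, -0.706, -0.035, 0.035]
wrist_force: [-0.2, -0.5, -5.2]
opening: 0.459
pos [ 0.41   -0.1419  0.029 ] shift cm [0.41 2.1  0.05] t 29.3167 open 0.459 F [-0.2 -0.5 -5.2]
tool x [ 0.995  0.1   -0.001] z [-0.1    0.995  0.001]
rotvec [-0.0009 -0.0084 -0.0005]
```

```bash
python3 -m jog '[[[0.1,1,0],[-0.001,-0.008,0],0],[[0,0.8,0],[0,0,0],0],[[0,0.4,0],[0,0,0],0],[[0,0.3,0],[0,0,0],0],[[0,0,0],[0,0,0],0]]'
python3 -m jog '[[[0.3,0,0],[0,0,0],0],[[0.3,0,0],[0,0,0],0],[[0.3,0,0],[0,0,0],0],[[0,0,0],[0,0,0],0]]'
python3 -c "
from h import *
to([.421,-.141,.005],np.radians(6.2))"
```

```text
time_s: 29.73
eef_pos: [0.4108, -0.1403, 0.0053]
eef_rot: [0.707, -0.705, -0.037, 0.04]
wrist_force: [0.8, -0.0, -5.2]
opening: 0.46
time_s: 30.07
eef_pos: [0.4223, -0.1399, 0.0069]
eef_rot: [-0.706, 0.706, 0.038, -0.039]
wrist_force: [-0.2, -0.5, -4.8]
opening: 0.456
pos [ 0.4223 -0.1399  0.0069] shift cm [-0.14  0.19 -0.1 ] t 30.0667 open 0.456 F [-0.2 -0.5 -4.8]
tool x [ 0.994  0.109 -0.   ] z [-0.109  0.994 -0.   ]
rotvec [ 0.0001  0.0007 -0.0003]
```

```bash
python3 -m jog '[[[0,0.2,0],[0,0,0],0],[[0,0.2,0],[0,0,0],0],[[0,0,0],[0,0,0],0],[[0,0,0],[0,0,0],5.8],[[0,0,0],[0,0,0],5.8],[[0,0,0],[0,0,0],5.8],[[0,-0.5,0],[0,0,0],5.8],[[0,-2,0],[0,0,0],5.8],[[0,-2.5,0],[0,0,0],5.8],[[0,-2,0],[0,0,0],5.8],[[0,0,0],[0,0,0],5.8]]'
python3 -m jog '[[[-2.5,-0,0],[0,0,0],0],[[-2,0,0],[0,0,0],0],[[0,1,0],[0,0,0],0],[[0,1,0],[0,0,0],0],[[0,1.2,0],[0,0,0],0],[[0,0,0],[0,0,0],0]]'
python3 -c "
from h import *
to([.378,-.145,.034],np.radians(6.2)); block('top',.04,(.36,.5,-.25,-.03),.012);block('scene',.04,(.36,.5,-.25,-.03),.005)"
```

```text
time_s: 30.98
eef_pos: [0.4235, -0.1406, 0.0782]
eef_rot: [-0.706, 0.706, 0.038, -0.039]
wrist_force: [0.4, -0.2, 0.8]
opening: 0.679
time_s: 31.48
eef_pos: [0.3791, -0.1474, 0.0469]
eef_rot: [-0.704, 0.708, 0.041, -0.037]
wrist_force: [0.4, 0.4, -0.5]
opening: 0.0
pos [ 0.3791 -0.1474  0.0469] shift cm [-0.09  1.28  0.25] t 31.4833 open 0.0 F [ 0.4  0.4 -0.5]
tool x [0.994 0.109 0.006] z [-0.109  0.994 -0.006]
rotvec [0.0062 0.0013 0.0058]
top 146 [ 0.4222 -0.0962  0.0401] ((422.8753662109375, -139.335205078125), (36.75254440307617, 160.5873260498047), 6.3491387367248535)
scene 510 [ 0.4247 -0.1731  0.0396] ((425.0337219238281, -170.0322723388672), (41.56179428100586, 96.1821060180664), 5.993642330169678)
```

```bash
python3 -m jog '[[[0,1.2,0.25],[0.006,0.001,0.006],0],[[0.5,0,0],[0,0,0],0],[[0.5,0,0],[0,0,0],0],[[0,0,0],[0,0,0],0]]'
python3 -c "
from h import *
to([.391,-.145,.034],np.radians(6.2))"
```

```text
time_s: 31.92
eef_pos: [0.3925, -0.1455, 0.0384]
eef_rot: [-0.705, 0.707, 0.04, -0.037]
wrist_force: [-0.2, -0.0, 0.0]
opening: -0.002
pos [ 0.3925 -0.1455  0.0384] shift cm [-0.15  0.44  0.07] t 31.9167 open -0.002 F [-0.2 -0.   0. ]
tool x [0.994 0.109 0.004] z [-0.109  0.994 -0.004]
rotvec [0.0037 0.0006 0.0036]
```

```bash
python3 -m jog '[[[-0.5,0.3,0],[0.003,0,0.004],0],[[0,0.3,0],[0,0,0],0],[[0,0,0],[0,0,0],0]]'
python3 -m jog '[[[0.5,0,0],[0,0,0],0],[[0.7,-0.1,0],[0,0,0],0],[[0.7,-0.4,0],[0,0,-0.01],0],[[0.6,-0.4,0],[0,0,-0.01],0]]'
python3 -m jog '[[[0.5,-0.5,0],[0,0,-0.01],0],[[0.5,-0.3,0],[0,0,-0.01],0]]'
```

```text
time_s: 32.17
eef_pos: [0.3889, -0.1468, 0.0335]
eef_rot: [-0.705, 0.707, 0.04, -0.038]
wrist_force: [-0.5, -0.3, -0.4]
opening: -0.001
time_s: 32.5
eef_pos: [0.4057, -0.1445, 0.042]
eef_rot: [0.706, -0.706, -0.04, 0.041]
wrist_force: [-9.1, -3.6, 8.7]
opening: -0.005
time_s: 32.67
eef_pos: [0.4153, -0.1435, 0.0505]
eef_rot: [0.707, -0.705, -0.047, 0.035]
wrist_force: [-1.2, 0.1, -0.2]
opening: 0.0
```

```bash
cat >> h.py <<'E'
def tilt():
    c=snap('scene'); P=cloud(c); f=c['frame'].astype(int)
    k=(P[...,2]>.0)&(P[...,2]<.08)&(P[...,0]>.37)&(P[...,0]<.5)&(P[...,1]<-.165)&(P[...,1]>-.235)&(f[...,0]-f[...,2]>20)
    Q=P[k]; a=np.radians(6.2); s=Q[:,0]*np.cos(a)+(Q[:,1]+.1386)*np.sin(a)-.4411*np.cos(a)
    for z in np.arange(0.01,.065,.005):
        m=(Q[:,2]>=z)&(Q[:,2]<z+.005); print(round(z,3),m.sum(),(np.percentile(s[m],[5,95])*1000).round(1) if m.sum()>2 else '')
E
python3 -c "
from h import *
to([.4174,-.142,.053],np.radians(6.2)); tilt()"
```

```text
pos [ 0.4153 -0.1435  0.0505] shift cm [ 0.23 -0.25  0.12] t 32.6667 open 0.0 F [-1.2  0.1 -0.2]
tool x [0.993 0.115 0.017] z [-0.115  0.993  0.001]
rotvec [-0.0008  0.0067  0.0172]
0.01 8 [-22.8  -1. ]
0.015 24 [-36.7  -0.6]
0.02 50 [-37.   -3.4]
0.025 46 [-34.8   0.5]
0.03 62 [-33.2  12.5]
0.035 70 [-29.5  14.3]
0.04 88 [-26.6   7. ]
0.045 91 [-23.9  -1.6]
0.05 57 [-22.5 -10.8]
0.055 3 [-19.  -17.1]
0.06 0
```

Tilted ~35° and following; continue.

```bash
python3 -m jog '[[[0.4,-0.2,0],[0,0,0.01],0],[[0.5,-0.1,0],[0,0,0],0],[[0.6,0,0],[0,0,0],0],[[0.6,0,0],[0,0,0],0],[[0.6,0,0],[0,0,0],0],[[0.4,0,0],[0,0,0],0],[[0,0,0],[0,0,0],0]]'
python3 -c "
from h import *
to([.4512,-.139,.09],np.radians(6.2)); block('scene',.046,(.38,.55,-.26,-.03)); snap('scene','s8.png',(230,180,410,320),4.4)"
```

```text
time_s: 33.3
eef_pos: [0.4532, -0.1396, 0.055]
eef_rot: [-0.706, 0.706, 0.045, -0.036]
wrist_force: [-0.1, -0.3, -0.4]
opening: -0.004
pos [ 0.4532 -0.1396  0.055 ] shift cm [-0.15 -3.5   0.08] t 33.3 open -0.004 F [-0.1 -0.3 -0.4]
tool x [0.993 0.115 0.012] z [-0.115  0.993 -0.001]
rotvec [0.0013 0.0069 0.0121]
scene 566 [ 0.4513 -0.1515  0.0461] ((453.0826110839844, -134.2374267578125), (43.83634567260742, 163.25518798828125), 7.174618244171143)
```

View pics/s8.png

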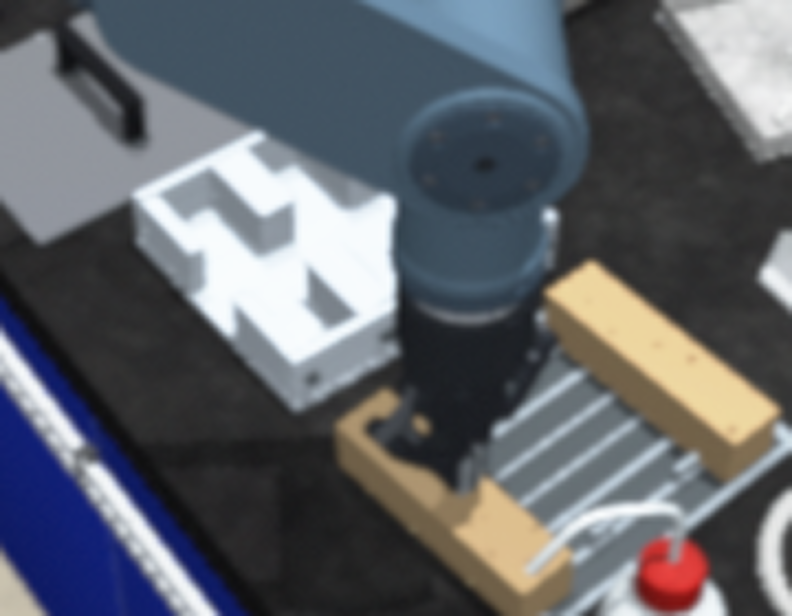

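```bash
python3 -m jog '[[[0,-2,0],[0.001,0.007,0.012],5.8],[[0,-3,0],[0,0,0],5.8],[[0,0,0],[0,0,0],5.8],[[0,0,0],[0,0,0],5.8],[[0,0,0],[0,0,0],5.8]]'
python3 -c "
from h import *
block('top',.046,(.38,.55,-.26,-.03)); block('scene',.046,(.38,.55,-.26,-.03)); to([.4515,-.137,.04],np.radians(6.3))"
```

```text
time_s: 33.82
eef_pos: [0.4497, -0.1385, 0.1047]
eef_rot: [0.707, -0.705, -0.036, 0.04]
wrist_force: [0.4, -0.3, -0.8]
opening: 0.674
top 155 [ 0.4454 -0.0972  0.0458] ((448.9707336425781, -94.41411590576172), (39.4430046081543, 62.90949630737305), 5.6846418380737305)
scene 672 [ 0.4499 -0.1477  0.0452] ((451.08026123046875, -134.70028686523438), (43.235469818115234, 160.40548706054688), 6.777566432952881)
pos [ 0.449  -0.1381  0.1039] shift cm [0.3  6.39 0.06] t 33.9167 open 0.682 F [-0.4  0.6 -0.1]
tool x [ 0.994  0.107 -0.007] z [-0.107  0.994  0.004]
rotvec [-0.0043 -0.0026 -0.007 ]
```

```bash
python3 -m jog '[[[0.1,2,0.1],[-0.004,-0.003,-0.007],5.8],[[0,2,0],[0,0,0],5.8],[[0,2,0],[0,0,0],5.8],[[0,1.5,0],[0,0,0],5.8],[[0,1,0],[0,0,0],5.8],[[0,0,0],[0,0,0],5.8]]'
python3 -c "
from h import *
to([.4512,-.137,.014],np.radians(6.3))"
```

```text
time_s: 34.42
eef_pos: [0.4475, -0.136, 0.0125]
eef_rot: [0.707, -0.705, -0.038, 0.04]
wrist_force: [-0.3, 0.2, -0.3]
opening: 0.677
pos [ 0.4475 -0.136   0.0125] shift cm [ 0.35 -0.16 -0.14] t 34.4167 open 0.677 F [-0.3  0.2 -0.3]
tool x [ 0.994  0.109 -0.003] z [-0.109  0.994  0.002]
rotvec [-0.0024 -0.0003 -0.0025]
```

```bash
python3 -m jog '[[[0.3,-0.15,0],[0,0,-0.003],5.8],[[0,0,0],[0,0,0],5],[[0,0,0],[0,0,0],0],[[0,0,0],[0,0,0],0],[[0,0,0],[0,0,0],0],[[0,0,0],[0,0,0],0],[[0,0,0],[0,0,0],0]]'
python3 -m jog '[[[0,-0.6,0],[0,0,0],0],[[0,-1,0],[0,0,0],0],[[0,-1.5,0],[0,0,0],0],[[0,-1.5,0],[0,0,0],0],[[0,0,0],[0,0,0],0]]'
python3 -m jog '[[[1.5,0,0],[0,0,0],0],[[2.6,0,0],[0,0,0],0],[[2.6,0,0],[0,0,0],0],[[1.7,0,0],[0,0,0],0],[[0,0,0],[0,0,0],0]]'
python3 -c "
from h import *
to([.546,-.126,.025],np.radians(6.2))"
```

```text
time_s: 35.0
eef_pos: [0.4506, -0.1351, 0.0145]
eef_rot: [0.707, -0.705, -0.039, 0.039]
wrist_force: [0.3, 0.2, -4.9]
opening: 0.461
time_s: 35.42
eef_pos: [0.4485, -0.1342, 0.063]
eef_rot: [0.708, -0.704, -0.037, 0.04]
wrist_force: [1.6, 0.3, -4.1]
opening: 0.46
time_s: 35.83
eef_pos: [0.5345, -0.1249, 0.0642]
eef_rot: [0.708, -0.705, -0.037, 0.038]
wrist_force: [-0.6, 0.0, -4.5]
opening: 0.459
pos [ 0.5345 -0.1249  0.0642] shift cm [ 1.13  3.92 -0.25] t 35.8333 open 0.459 F [-0.6  0.  -4.5]
tool x [ 0.994  0.107 -0.001] z [-0.107  0.994  0.004]
rotvec [-0.0044 -0.0008 -0.0012]
```

```bash
python3 -m jog '[[[0.8,1,-0.2],[-0.004,0,-0.001],0],[[0.2,1.2,0],[0,0,0],0],[[0,0.6,0],[0,0,0],0],[[0,0,0],[0,0,0],0]]'
python3 -c "
from h import *
to([.546,-.126,.0145],np.radians(6.2))"
```

```text
time_s: 36.17
eef_pos: [0.544, -0.1251, 0.0337]
eef_rot: [0.706, -0.706, -0.038, 0.039]
wrist_force: [-0.6, 0.8, -5.1]
opening: 0.459
pos [ 0.544  -0.1251  0.0337] shift cm [ 0.19  1.92 -0.11] t 36.1667 open 0.459 F [-0.6  0.8 -5.1]
tool x [ 0.994  0.109 -0.002] z [-0.109  0.994  0.001]
rotvec [-0.0011  0.0008 -0.002 ]
```

```bash
python3 -m jog '[[[0.1,0.6,-0.1],[-0.001,0,-0.002],0],[[0,0.5,0],[0,0,0],0],[[0,0,0],[0,0,0],0]]'
python3 -c "
from h import *
to([.546,-.126,.0145],np.radians(6.2))"
```

```text
time_s: 36.42
eef_pos: [0.5425, -0.1256, 0.0206]
eef_rot: [0.707, -0.705, -0.037, 0.039]
wrist_force: [-0.8, -1.1, -4.4]
opening: 0.456
pos [ 0.5425 -0.1256  0.0206] shift cm [ 0.34  0.61 -0.07] t 36.4167 open 0.456 F [-0.8 -1.1 -4.4]
tool x [ 0.994  0.108 -0.003] z [-0.108  0.994  0.002]
rotvec [-0.0019  0.0001 -0.0032]
```

```bash
python3 -m jog '[[[0.3,0,-0.05],[-0.002,0,-0.003],0],[[0,0.3,0],[0,0,0],0],[[0,0.3,0],[0,0,0],0],[[0,0.1,0],[0,0,0],0],[[0,0,0],[0,0,0],0]]'
python3 -c "
from h import *
to([.546,-.126,.0145],np.radians(6.2))"
```

```text
time_s: 36.83
eef_pos: [0.5458, -0.1263, 0.0139]
eef_rot: [-0.706, 0.706, 0.038, -0.038]
wrist_force: [-1.1, 0.1, -2.9]
opening: 0.46
pos [ 0.5458 -0.1263  0.0139] shift cm [ 0.02 -0.06  0.03] t 36.8333 open 0.46 F [-1.1  0.1 -2.9]
tool x [0.994 0.108 0.001] z [-0.108  0.994 -0.001]
rotvec [ 0.0007 -0.0004  0.0007]
```

Release, lift, then go to the cover.

```bash
python3 -m jog '[[[0,0.1,0],[0,0,0],0],[[0,0,0],[0,0,0],5.6],[[0,0,0],[0,0,0],5.6],[[0,0,0],[0,0,0],5.6],[[0,-0.8,0],[0,0,0],5.6],[[0,-2,0],[0,0,0],5.6],[[0,-3,0],[0,0,0],5.6],[[0,-3,0],[0,0,0],5.6],[[0,-3,0],[0,0,0],5.6],[[-1,-2,3],[0,0.035,0],5],[[-1,0,3],[0,0.035,0],5],[[-1,0,3],[0,0,0],5]]'
python3 -m jog '[[[-1,0,3.5],[0,0,0],5],[[-1,0,3.5],[0,0,0],5],[[-1,0,3.5],[0,0,0],5],[[-1,0,3.5],[0,0,0],5],[[0,0,3.5],[0,0,0],5],[[0,0,3],[0,0,0],5],[[0,0,0],[0,0,0],5]]'
python3 - <<'E'
from h import *
c=snap("top","t3.png",(190,170,400,300),3.8); P=cloud(c)
block('top',.046,(.4,.59,-.26,-.01)); block('top',.046,(.59,.7,-.26,-.01)); 
def hd(n):
    c=imaging.camera(n); P=cloud(c); k=(P[...,2]>.025)&(P[...,2]<.055)&(P[...,0]>.36)&(P[...,0]<.56)&(P[...,1]>.22)&(P[...,1]<.38)&(c["frame"].max(-1)<75)
    print(n,k.sum(),P[k].mean(0).round(4),cv2.minAreaRect((P[k][:,:2]*1000).astype(np.float32)))
hd('top'); hd('scene'); to([.465,.3,.1],np.radians(2.1))
E
```

```text
time_s: 37.83
eef_pos: [0.5147, -0.0434, 0.1662]
eef_rot: [-0.704, 0.71, 0.015, -0.004]
wrist_force: [-0.1, 1.7, -0.1]
opening: 0.585
time_s: 38.42
eef_pos: [0.4678, 0.1723, 0.1734]
eef_rot: [-0.704, 0.709, 0.021, 0.002]
wrist_force: [-0.4, 0.9, 0.2]
opening: 0.587
top 593 [ 0.5461 -0.1281  0.0457] ((557.0396118164062, -126.69090270996094), (69.9219741821289, 158.96897888183594), 2.3255984783172607)
top 582 [ 0.6167 -0.1233  0.046 ] ((616.677001953125, -124.02652740478516), (41.239479064941406, 160.38995361328125), 6.353822231292725)
top 11 [0.4601 0.3371 0.0418] ((460.6468200683594, 337.9449768066406), (17.04518699645996, 7.553133010864258), 78.72763061523438)
scene 135 [0.4613 0.291  0.0428] ((461.4236145019531, 295.6407165527344), (15.991378784179688, 100.82158660888672), 1.463269829750061)
pos [0.4687 0.1669 0.1725] shift cm [-0.32  7.11 13.39] t 38.6667 open 0.587 F [-0.1 -0.  -0.9]
tool x [0.999 0.021 0.031] z [-0.021  1.    -0.01 ]
rotvec [ 0.0101 -0.0156  0.0314]
```

View pics/t3.png

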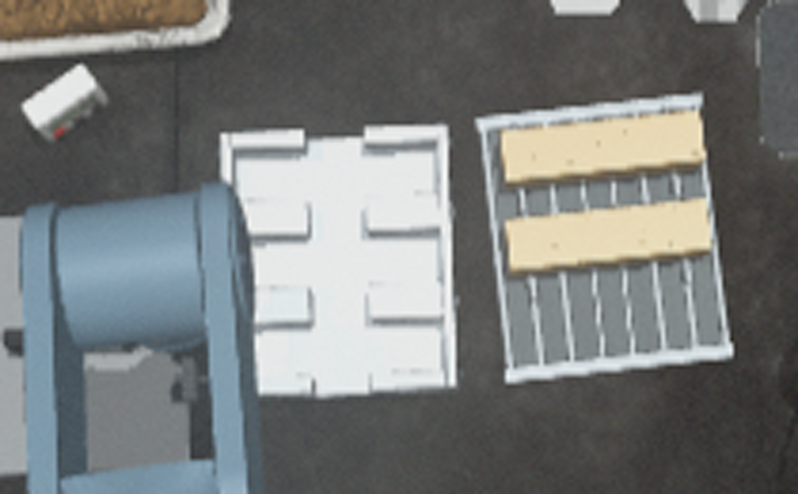

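```bash
python3 -m jog '[[[0,0,2],[0.01,-0.016,0.031],5],[[0,1,3.5],[0,0,0],5],[[-0.2,1.5,3.5],[0,0,0],5],[[-0.2,1.5,2.8],[0,0,0],5],[[0,0,0],[0,0,0],5]]'
python3 -c "
from h import *
to([.464,.297,.09],np.radians(2.1))"
```

```text
time_s: 39.08
eef_pos: [0.4665, 0.2805, 0.1327]
eef_rot: [-0.707, 0.707, 0.008, -0.006]
wrist_force: [-1.2, 0.6, 0.9]
opening: 0.586
pos [0.4665 0.2805 0.1327] shift cm [-0.23  4.27  1.66] t 39.0833 open 0.586 F [-1.2  0.6  0.9]
tool x [1.    0.02  0.004] z [-0.02  1.   -0.  ]
rotvec [ 0.0003 -0.0167  0.0041]
```

```bash
python3 -m jog '[[[-0.2,1.5,1.4],[0,-0.016,0.004],5],[[0,1.5,0.2],[0,0,0],5],[[0,1,0],[0,0,0],5],[[0,0,0],[0,0,0],5]]'
python3 -c "
from h import *
to([.464,.297,.027],np.radians(2.1))"
```

```text
time_s: 39.42
eef_pos: [0.4669, 0.2931, 0.0913]
eef_rot: [-0.706, 0.708, 0.011, -0.011]
wrist_force: [0.1, -0.6, -1.1]
opening: 0.584
pos [0.4669 0.2931 0.0913] shift cm [-0.28  6.43  0.41] t 39.4167 open 0.584 F [ 0.1 -0.6 -1.1]
tool x [0.999 0.032 0.   ] z [-0.032  0.999 -0.002]
rotvec [ 0.0017 -0.0045  0.0003]
```

```bash
python3 -m jog '[[[-0.2,1.5,0.3],[0.002,-0.004,0],5],[[-0.1,1.5,0.1],[0,0,0],5],[[0,1.5,0],[0,0,0],5],[[0,1.2,0],[0,0,0],5],[[0,0.5,0],[0,0,0],5],[[0,0,0],[0,0,0],5]]'
python3 -c "
from h import *
to([.464,.297,.027],np.radians(2.1))"
```

```text
time_s: 39.92
eef_pos: [0.4694, 0.2907, 0.0306]
eef_rot: [0.707, -0.707, -0.011, 0.008]
wrist_force: [-0.8, 0.0, -0.2]
opening: 0.585
pos [0.4694 0.2907 0.0306] shift cm [-0.53  0.36  0.65] t 39.9167 open 0.585 F [-0.8  0.  -0.2]
tool x [1.    0.026 0.005] z [-0.026  1.     0.   ]
rotvec [-0.0004 -0.0104  0.0048]
```

```bash
python3 -m jog '[[[-0.5,0.3,0.6],[0,-0.01,0.005],5],[[0,0,0],[0,0,0],5],[[0,0,0],[0,0,0],0],[[0,0,0],[0,0,0],0],[[0,0,0],[0,0,0],0],[[0,0,0],[0,0,0],0],[[0,0,0],[0,0,0],0]]'
python3 -c "
from h import *
to([.464,.297,.027],np.radians(2.1))"
python3 -m jog '[[[0,-0.8,0],[0,0,0],0],[[0,-1,0],[0,0,0],0],[[0,-1.5,0],[0,0,0],0],[[0,-2,0],[0,0,0],0],[[0,-2,0],[0,0,0],0],[[0,-2,0],[0,0,0],0],[[0,-2,0],[0,0,0],0],[[0,0,0],[0,0,0],0]]'
python3 -c "
from h import *
to([.5255,.084,.14],np.radians(2.1))"
```

```text
time_s: 40.5
eef_pos: [0.466, 0.2973, 0.0307]
eef_rot: [0.708, -0.706, -0.014, 0.012]
wrist_force: [0.4, -0.1, -2.8]
opening: 0.171
pos [0.466  0.2973 0.0307] shift cm [-0.2   0.37 -0.02] t 40.5 open 0.171 F [ 0.4 -0.1 -2.8]
tool x [0.999 0.037 0.003] z [-0.037  0.999  0.002]
rotvec [-0.0016  0.0001  0.0034]
time_s: 41.17
eef_pos: [0.4629, 0.2962, 0.1508]
eef_rot: [-0.707, 0.707, 0.012, -0.014]
wrist_force: [1.6, 0.6, -1.3]
opening: 0.169
pos [0.4629 0.2962 0.1508] shift cm [  5.48   1.07 -21.44] t 41.1667 open 0.169 F [ 1.6  0.6 -1.3]
tool x [ 0.999  0.037 -0.002] z [-0.037  0.999 -0.   ]
rotvec [ 0.0003  0.0003 -0.0023]
```

```bash
python3 -m jog '[[[0.4,0,-1.5],[0,0,0],0],[[0.8,0,-3],[0,0,0],0],[[0.8,0,-3],[0,0,0],0],[[0.8,0,-3],[0,0,0],0],[[0.8,0,-3],[0,0,0],0],[[0.8,0,-3],[0,0,0],0],[[0.8,0,-3],[0,0,0],0],[[0.3,0,-1.5],[0,0,0],0],[[0,0,0],[0,0,0],0]]'
python3 -c "
from h import *
to([.5255,.084,.1],np.radians(2.1))"
```

```text
time_s: 41.92
eef_pos: [0.5257, 0.0814, 0.1489]
eef_rot: [0.707, -0.706, -0.015, 0.015]
wrist_force: [-0.1, 0.5, -3.0]
opening: 0.168
pos [0.5257 0.0814 0.1489] shift cm [-0.01  4.89  0.26] t 41.9167 open 0.168 F [-0.1  0.5 -3. ]
tool x [ 0.999  0.043 -0.001] z [-0.043  0.999  0.001]
rotvec [-0.0015  0.0063 -0.0005]
```

```bash
python3 -m jog '[[[0,1.5,0.2],[-0.001,0.006,0],0],[[0,1.7,0],[0,0,0],0],[[0,1.2,0],[0,0,0],0],[[0,0,0],[0,0,0],0],[[0,0,0],[0,0,0],0]]'
python3 - <<'E'
from h import *
to([.5255,.084,.08],np.radians(2.1))
c=snap("scene","s9.png",(230,180,390,300),5)
K,R,t=map(np.array,(c["K"],c["R"],c["t"]))
E
```

```text
time_s: 42.33
eef_pos: [0.5241, 0.0835, 0.1018]
eef_rot: [0.708, -0.706, -0.011, 0.012]
wrist_force: [-0.1, -0.2, -2.3]
opening: 0.167
pos [0.5241 0.0835 0.1018] shift cm [0.15 2.18 0.04] t 42.3333 open 0.167 F [-0.1 -0.2 -2.3]
tool x [ 0.999  0.033 -0.002] z [-0.033  0.999  0.002]
rotvec [-0.0018 -0.0041 -0.0023]
```

View pics/s9.png

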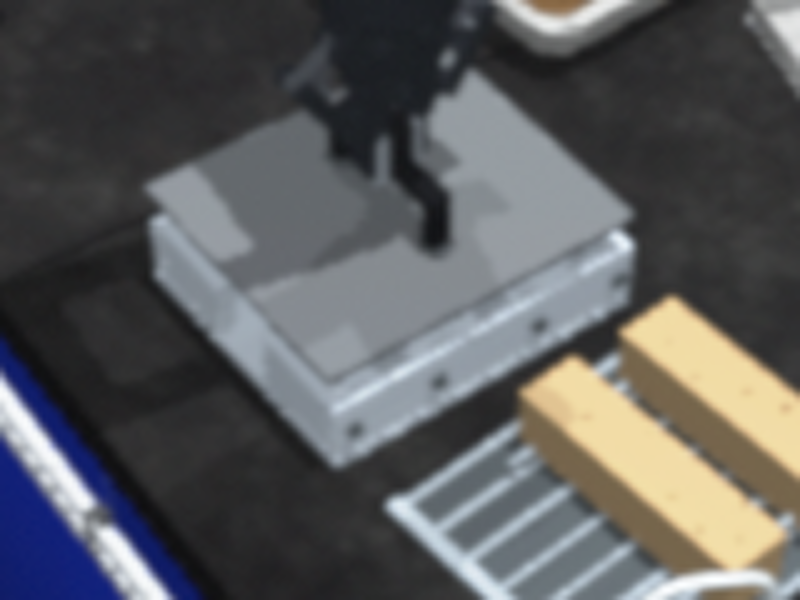

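```bash
python3 -m jog '[[[0.1,0.8,0],[-0.002,-0.004,-0.002],0],[[0,0.6,0],[0,0,0],0],[[0,0.3,0],[0,0,0],0],[[0,0,0],[0,0,0],0]]'
python3 -c "
from h import *
to([.5255,.084,.077],np.radians(2.1))"
```

```text
time_s: 42.72
eef_pos: [0.5259, 0.0848, 0.0852]
eef_rot: [-0.707, 0.707, 0.015, -0.013]
wrist_force: [-0.2, -0.8, -3.7]
opening: 0.171
pos [0.5259 0.0848 0.0852] shift cm [-0.05  0.82 -0.08] t 42.7167 open 0.171 F [-0.2 -0.8 -3.7]
tool x [0.999 0.039 0.003] z [-0.039  0.999 -0.   ]
rotvec [0.0005 0.002  0.0029]
```

```bash
python3 -m jog '[[[0,0.3,-0.05],[0,0.002,0.003],0],[[0,0.3,0],[0,0,0],0],[[0,0.1,0],[0,0,0],0],[[0,0,0],[0,0,0],0]]'
python3 -c "
from h import *
to([.5255,.084,.077],np.radians(2.1))"
```

```text
time_s: 43.05
eef_pos: [0.527, 0.0844, 0.0797]
eef_rot: [-0.707, 0.707, 0.013, -0.013]
wrist_force: [-0.7, 0.0, -2.9]
opening: 0.168
pos [0.527  0.0844 0.0797] shift cm [-0.15  0.27 -0.03] t 43.05 open 0.168 F [-0.7  0.  -2.9]
tool x [0.999 0.037 0.001] z [-0.037  0.999 -0.001]
rotvec [0.0007 0.0001 0.0011]
```

```bash
python3 -m jog '[[[-0.15,0.2,0],[0,0,0.001],0],[[0,0.2,0],[0,0,0],0],[[0,0.1,0],[0,0,0],0],[[0,0,0],[0,0,0],0]]'
python3 -m jog '[[[0,0,0],[0,0,0],5],[[0,0,0],[0,0,0],5],[[0,0,0],[0,0,0],5],[[0,0,0],[0,0,0],5],[[0,-2,0],[0,0,0],5],[[0,-3,0],[0,0,0],5],[[0,-4,0],[0,0,0],5],[[0,-4,0],[0,0,0],5],[[-2,-2,4],[0,0,0],5],[[-2,0,4],[0,0,0],5],[[-2,0,4],[0,0,0],5],[[-2,0,4],[0,0,0],5]]'
python3 -m jog '[[[-1,0,4],[0,0,0],5],[[0,0,4],[0,0,0],5],[[0,0,4],[0,0,0],5],[[0,0,4],[0,0,0],5],[[0,0,3],[0,0,0],5],[[0,0,0],[0,0,0],5]]'
python3 - <<'E'
from h import *
a=snap("top","t4.png",(150,150,480,300),2.4); b=snap("scene","s10.png",(230,180,410,320),4.4)
cv2.imwrite("pics/f.png",np.vstack([cv2.resize(cv2.imread("pics/t4.png"),(500,227)),cv2.resize(cv2.imread("pics/s10.png"),(470,366)) if 0 else cv2.copyMakeBorder(cv2.resize(cv2.imread("pics/s10.png"),(470,366)),0,0,0,30,0)]))
P=cloud(a);f=a["frame"].astype(int)
k=(abs(P[...,2]-.055)<.008)&(P[...,0]>.38)&(P[...,0]<.67)&(P[...,1]>-.02)&(P[...,1]<.2)&(f[...,0]-f[...,2]<20)
Q=P[k]; print("cover",Q.mean(0),cv2.minAreaRect((Q[:,:2]*1000).astype(np.float32)),"plane",np.linalg.lstsq(np.c_[Q[:,:2],np.ones(len(Q))],Q[:,2],rcond=None)[0])
k=(P[...,2]>.08)&(P[...,2]<.11)&(P[...,0]>.38)&(P[...,0]<.67)&(P[...,1]>-.02)&(P[...,1]<.2)
print("handle",cv2.minAreaRect((P[k][:,:2]*1000).astype(np.float32)))
block('top',.046,(.4,.58,-.26,-.01)); block('top',.046,(.59,.7,-.26,-.01)); to([.3,.4,.3])
print(w(a,206,197),w(a,413,262))
E
```

```text
time_s: 43.38
eef_pos: [0.5274, 0.0843, 0.0797]
eef_rot: [-0.707, 0.707, 0.014, -0.012]
wrist_force: [0.4, -1.1, -3.7]
opening: 0.168
time_s: 44.38
eef_pos: [0.4509, 0.2289, 0.2339]
eef_rot: [-0.707, 0.707, 0.011, -0.004]
wrist_force: [1.1, 1.0, 0.1]
opening: 0.587
time_s: 44.88
eef_pos: [0.4303, 0.4326, 0.2363]
eef_rot: [0.709, -0.705, -0.015, 0.004]
wrist_force: [-0.3, -0.4, 0.8]
opening: 0.586
cover [0.52724126 0.08339152 0.05483922] ((528.2747192382812, 84.28492736816406), (209.44664001464844, 179.4029541015625), 2.112071990966797) plane [-0.00132134  0.00011234  0.05552651]
handle ((528.3612670898438, 83.66549682617188), (17.12554168701172, 99.30886840820312), 2.0846400260925293)
top 591 [ 0.5455 -0.1263  0.0459] ((546.2938232421875, -127.58329772949219), (41.06065368652344, 159.8784637451172), 5.941577434539795)
top 603 [ 0.6168 -0.1256  0.0459] ((617.5056762695312, -123.80812072753906), (41.7813606262207, 160.30517578125), 6.1186394691467285)
pos [0.4314 0.4269 0.2361] shift cm [-13.1   -6.59  -2.38] t 45.0833 open 0.59 F [ 0.7 -0.3 -0.7]
tool x [1.    0.023 0.015] z [-0.023  1.     0.002]
[0.64769366 0.30150556 0.05803847] [ 0.44250079 -0.2975574   0.15054656]
```

View pics/f.png

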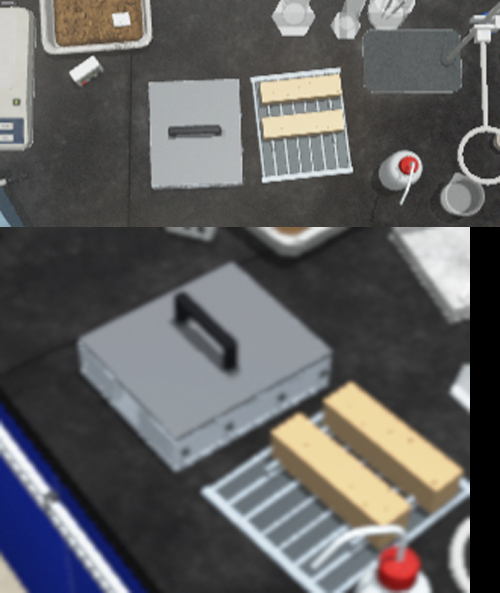

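```bash
python3 -c "
from bench import ctrl
print(ctrl.hand_in())"
```

```text
the job is handed in; nothing more can be done
None
```

The job is done and handed in at about 45 s; the hand-in gave no verdict. There were two prisms, in the front and back cavities; the middle one was empty.

- **Order of work:** I laid the cover on the bench to the left. Each prism was stood along the front rail with its struck face up, tipped over the rail by a push high on its front, then lifted level into its bay. The cover went back on last.
- **First tip:** Two problems came up with the first prism. On the first push the fingers rode over the top and it fell back flat. On the retry they jammed, with wrist force up to about 53 N, until I raised them along the arc. It then tipped cleanly, and the second prism went over on its first push.
- **Prisms:** One is in the back bay and one in the middle bay, both lying flat on the bars and square to the rack within about 0.5°. The back one sits about 4 mm off the rack's centre line, with about 8 mm to spare. The pale face is up on both. By the direction of the tip the dark face points to the back; I did not see that face directly.
- **Cover:** It lies level on the empty mould, its centre within about 3 mm of the mould's and its yaw the same.
- **Bystanders:** The timer and wash bottle read within about 1 mm in plan of where they started. I checked the beaker only by eye, and it looks unmoved.
- **Disagreements:** I noticed no knock and no slackened grip. The two cameras differed by 2–3 mm in x, and I gave more weight to the top one.

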